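Scan sample blocks with the joystick-driven inspection camera

TASK

Lay all the clear sample blocks that lie to the right of the camera stand, behind the joystick, flat on the black stage, swing the camera arm round until the camera is straight over the stage, then run its focus sweep: push the joystick all the way over to its green-dot side, hold it there for two seconds and let it spring back to the centre. After that swing the camera arm back out to the left where it was, and lay all the blocks flat and side by side in the blue tray; leave everything else on the bench where it is.

Things in the scene. Friction and masses are not known exactly. Their poses are not given: they have to be found in the camera images.
- stand: Inspection stand, fixed: a flat black stage plate 150 x 310 x 18 mm (its x, y, z), behind it a grey foot and a post (24 mm thick, axis at x = 155 mm, top with the arm's collar at z = 235 mm). Origin: centre of the plate's underside; x points away from the robot, y left, z up. The blocks go on the plate's top, z = 18 mm; three fit end to end along y.
- swing_hinge (a point): Point on the vertical swing axis of the camera arm, at the post, at the height of the arm (205 mm above the bench); fixed to the stand, axes as the stand's.
- swing_handle (a point): Middle of the upright orange handle at the free end of the camera arm: a round peg 18 mm thick with a 22 mm ball on top, standing free from 33 mm below this point (the upper face of the arm) to 37 mm above it. It lies 210 mm from the swing axis, 245 mm above the bench. Pinch or push it to swing the arm.
- camera_arm (a joint): Swing angle of the arm, rad: 0 = it points from the post to the robot (the stand's -x), the camera straight over the stage; grows clockwise seen from above, to the left; 1.57 = along the stand's +y, clear of the stage, near where it starts; range -0.35 to 1.8. Stiff: about 1.5 N at the handle moves it; it stays where it is left.
- camera_lens (a point): Lens of the white camera (60 mm across) that hangs under the arm 155 mm from the swing axis; its underside, this point, is 118 mm above the bench. Over the stage it blocks the way down to the blocks.
- joystick_box: Grey joystick unit of the inspection camera (runs its focus sweep), fixed, 90 x 80 x 46 mm (its x, y, z). Origin: centre of the underside; x points away from the robot, y to the left, z up. A small green dot on its top marks the -y side (the right). The stick stands in the middle, its pivot 50 mm above the underside.
- joystick_knob (a point): Centre of the red ball knob, 34 mm across, on the 12 mm thick stick; 85 mm above the pivot, so 135 mm above the bench when centred.
- joystick (a joint): Sideways tilt of the stick in rad: 0 = centred, positive = towards the green dot (the unit's -y), stops at +-0.48. Spring 0.6 N m per rad: about 3.5 N at the knob holds it fully over; let go, it returns to 0.
- joystick_fore (a joint): Fore-and-aft tilt of the same stick in rad, positive = to the unit's +x, stops at +-0.48, same spring; 0 = centred.
- tray: Blue open tray, fixed, outside 285 x 125 x 22 mm (its x, y, z), walls and floor 5 mm. Origin: centre of the underside; z up. It takes three blocks in a row along its x, their long sides across it.
- block_0: Clear, whitish acrylic sample block, 56 x 76 x 14 mm (its x, y, z), about 70 g, loose. Origin: centre of the underside, z up. Grasp it across its 56 mm side (along its x). Two or three such blocks are on the bench; an absent one reads None. (A similar tile at the very back, by the brochure rack, belongs to the room and stays.)
- block_1: Clear, whitish acrylic sample block, 56 x 76 x 14 mm (its x, y, z), about 70 g, loose. Origin: centre of the underside, z up. Grasp it across its 56 mm side (along its x). Two or three such blocks are on the bench; an absent one reads None. (A similar tile at the very back, by the brochure rack, belongs to the room and stays.)
- block_2: Clear, whitish acrylic sample block, 56 x 76 x 14 mm (its x, y, z), about 70 g, loose. Origin: centre of the underside, z up. Grasp it across its 56 mm side (along its x). Two or three such blocks are on the bench; an absent one reads None. (A similar tile at the very back, by the brochure rack, belongs to the room and stays.)
- u_stand: White U-shaped rail on a black foot, 72 x 50 x 88 mm, loose bystander. Origin: centre of the underside.
- pink_beaker: Pink plastic cup, 71 mm wide, 93 mm high, loose bystander. Origin: centre of the underside.
- tube_rack: White printed rack of three tubes, 120 x 46 x 118 mm, standing, loose bystander. Origin: centre of the underside.
Not all that is in view belongs to the job. Leave any brown, turquoise or yellow look-alike of the block_0 alone.

How it is judged:
On the way, in this order (a step that is already met when the one before it is completed fails the run):
1. every block lies flat on the stage, released, with the camera arm out to the side (x of block_0 in the frame of stand between -0.055 and 0.055 m and y of block_0 in the frame of stand between -0.135 and 0.135 m and z of block_0 in the frame of stand between 0.012 and 0.025 m and angle between each of block_0, block_1, block_2's own z axis and vertical below 0.12 rad and linear speed of each of block_0, block_1, block_2 below 0.05 m/s and contact force between the fingers and block_0 below 0.3 N and x of block_1 in the frame of stand between -0.055 and 0.055 m and y of block_1 in the frame of stand between -0.135 and 0.135 m and z of block_1 in the frame of stand between 0.012 and 0.025 m and contact force between the fingers and block_1 below 0.3 N and x of block_2 in the frame of stand between -0.055 and 0.055 m and y of block_2 in the frame of stand between -0.135 and 0.135 m and z of block_2 in the frame of stand between 0.012 and 0.025 m and contact force between the fingers and block_2 below 0.3 N and value of joint camera_arm above 1 rad), for 0.2 s.
2. the camera is straight over the stage (within 0.15 rad), the blocks still on it (value of joint camera_arm between -0.15 and 0.15 rad and x of block_0 in the frame of stand between -0.075 and 0.075 m and y of block_0 in the frame of stand between -0.155 and 0.155 m and z of block_0 in the frame of stand between 0.01 and 0.028 m and x of block_1 in the frame of stand between -0.075 and 0.075 m and y of block_1 in the frame of stand between -0.155 and 0.155 m and z of block_1 in the frame of stand between 0.01 and 0.028 m and x of block_2 in the frame of stand between -0.075 and 0.075 m and y of block_2 in the frame of stand between -0.155 and 0.155 m and z of block_2 in the frame of stand between 0.01 and 0.028 m), for 0.2 s.
3. the joystick is held over to the green-dot side (more than 0.36 rad, less than 0.25 rad fore or aft) for 1.5 s, with the camera over the blocks (all of step 2 and value of joint joystick above 0.36 rad and value of joint joystick_fore between -0.25 and 0.25 rad), for 1.5 s.
4. the joystick is let go and back at the centre (within 0.07 rad), the camera still over the stage (value of joint joystick between -0.07 and 0.07 rad and value of joint joystick_fore between -0.07 and 0.07 rad and value of joint camera_arm between -0.15 and 0.15 rad and contact force between the fingers and joystick_box below 0.2 N), for 0.2 s.
At the end, for the whole second after the job is handed in: Every block that is present lies flat on the floor of the tray (centre within 130 mm along and 50 mm across of the tray's centre, tilt under 0.12 rad, not stacked), released and at rest; the camera arm is back out to the left (at least 1.25 rad); the joystick is centred within 0.07 rad (x of block_0 in the frame of tray between -0.13 and 0.13 m and y of block_0 in the frame of tray between -0.05 and 0.05 m and z of block_0 in the frame of tray between -0.003 and 0.012 m and angle between each of block_0, block_1, block_2's own z axis and vertical below 0.12 rad and linear speed of each of block_0, block_1, block_2 below 0.05 m/s and contact force between the fingers and block_0 below 0.3 N and x of block_1 in the frame of tray between -0.13 and 0.13 m and y of block_1 in the frame of tray between -0.05 and 0.05 m and z of block_1 in the frame of tray between -0.003 and 0.012 m and contact force between the fingers and block_1 below 0.3 N and x of block_2 in the frame of tray between -0.13 and 0.13 m and y of block_2 in the frame of tray between -0.05 and 0.05 m and z of block_2 in the frame of tray between -0.003 and 0.012 m and contact force between the fingers and block_2 below 0.3 N and value of joint joystick between -0.07 and 0.07 rad and value of joint joystick_fore between -0.07 and 0.07 rad and value of joint camera_arm between 1.25 and 1.85 rad and velocity of joint camera_arm below 0.05 rad/s); the robot touches nothing.
It fails at once if the U-shaped rail, the pink cup or the white tube rack is shifted by more than 40 mm (distance of any of u_stand, pink_beaker, tube_rack from where it was at the start of the episode above 0.04 m).
Of block_0, block_1, block_2 only 2 to 3 are there at a start; the rules pass over those that are not, and their reading is None.
At some moment in a run one of block_0, block_1, block_2 may be knocked a few centimetres aside while the robot is not near it.
Once in a run the grip may slacken for a moment while it holds something.
It also fails if it takes over 210 s, if anything falls off the work surface, if the arm or the gripper's body presses on something with over 40 N, if the wrist force passes 120 N, or if a joint passes its speed limit or range.

ROBOT

A 7-joint arm with a two-finger parallel gripper is mounted at the origin on a cart in front of the work surface, level with it; the furniture and walls round the work are solid. World frame = base frame: x ahead of the robot, y to its left, z up, the work surface at z = 0. Lengths are in m, angles in rad, forces in N, time in s.
With the tool pointing down it reaches from about 0.4 to 0.85 m from the base axis. Payload 10.4 kg.
Tool frame: the origin (TCP) lies on the centre line of the jaws, within the pads' length; the fingertips stand 25 mm ahead of it and the grasp point (between the pads) lies 6 mm ahead of it; z points along the fingers, y is the line along which they close (so a half turn about z gives the same grasp; the last joint's range is limited). The gripper opens to 85 mm and grips with 20 to 120 N. Pads are 22 mm wide; open, the fingers measure 114 mm over their backs; the gripper's body (76 mm by 85 mm) begins 54 mm behind the grasp point. The pads swing forward as they close: fully open they stand 13 mm farther back than shut.
Start: joints at [-1.198, 0.332, -0.065, 1.46, 0.022, 1.35, -0.088], TCP at [0.241, 0.577, 0.256] pointing down, gripper open.
Joint ranges: [-2.6, 2.6], [-0.5, 2.12], [-1.47, 1.34], [0.16, 2.42], [-1.27, 4.41], [0.06, 2.06], [-2.6, 2.6]. Speed limits (rad/s): [2.22, 2.22, 2.79, 2.79, 3.14, 3.14, 3.14].

INTERFACE

Orientations are given as a unit quaternion [x, y, z, w].
In Python, from station import sensors, imaging, job gives the robot as it stands.
- The arm moves only by the tool servo_tool, never from a script. Its argument "deltas" is a list of rows, each a list of 5 numbers: the closure, from 0 (fully open) to 1 (shut), then the shift along the tool's x, y, z in mm, then the turn about the tool's z in rad. In form: [[gripper, dx, dy, dz, spin], ...]. A call has 1 to 8 rows; each row is the pose to reach, as a shift and turn from the pose commanded when the call began, along the tool's axes at that moment; what a row does not reach only later rows make up. A row lasts 1/10 s, in which the tool goes at most 50 mm and 8.59 degrees, less where a joint would pass 70% of its speed; a pose out of reach is approached as far as the arm can. A call with a gripper value outside its range is refused whole. The fingers move at their own pace and stop on an object; the grip force is fixed at half the most. Time passes only in rows, so rows that repeat a pose let the fingers close. It gives the time, the measured TCP pose, the force, the opening and the grip force at its end, in the units of the state.
- sensors.get_obs(): the state, without advancing time (a new reading comes with each control period).
- imaging.grab_frame(name): name is "side" or "top"; returns (picture, depth): 420x560x3 uint8, blue, green, red; 420x560 float32, m along the optical axis (not along the pixel's ray), 0 where there is no reading.
- imaging.camera_params(name): a dict with "fovy" (degrees; the focal length in pixels is half the picture's height over the tangent of half this angle, whatever the lens; pixels are square), "cx", "cy" (the principal point, pixels), "R" (3x3) and "t" (3): a world point X has camera coordinates R X + t. Camera axes: x right, y down, z forward; pixel columns grow to the right and rows downward; lengths in m; the calibration is good to about 2 mm. A picture is of the moment at which its call begins. camera_params takes no time and is no camera call.
- job.finish_job(): hands the job in; it is judged then, once.
The state is a dict: "t": time; "joint_positions": joint angles; "qvel": joint speeds; "effort": joint torques, N m; "position": TCP position; "tcp_rot": TCP orientation; "force": force on the tool from outside, world axes, zero at the start; "ft_torque": the same for the moment, N m; "gripper_width": opening from 0.0 (shut) to 1.0 (fully open); "gripper_force": force on a finger pad.
Only numpy, scipy, OpenCV 4.12 (cv2) and the standard library are available. Lean on these libraries where they do the work, as an engineer would, in place of code of your own. Each camera call takes 0.05 s, during which the arm holds its last target. There are 200 camera calls.

## Working session

There is one attempt and no reset: what is moved stays moved. The work goes in short steps, Python scripts to look and compute and a tool call to move; the robot and the scene stay as the last step left them, time stands still between calls to the robot, and variables do not carry over. Pictures are saved under pics/ and viewed, at most 14 in all, crops included, and the job is handed in when it is done.

Besides the shell and the picture viewer there is one more tool, called as name(argument=value, ...), one argument or row to a line, values as JSON. servo_tool: Moves the arm, as the interface text tells. Its arguments: {"type":"object","properties":{"deltas":{"type":"array","items":{"type":"array","items":{"type":"number"}}}},"required":["deltas"]}

```bash
mkdir -p pics
cat > h.py <<'E'
import numpy as np, cv2
from station import sensors, imaging, job
from scipy.spatial.transform import Rotation as Ro
def cam(n):
    p=imaging.camera_params(n); f=210/np.tan(np.radians(p['fovy'])/2)
    return f,p['cx'],p['cy'],np.array(p['R']),np.array(p['t'])
def plane(n,u,v,z):
    f,cx,cy,R,t=cam(n); d=R.T@np.array([(u-cx)/f,(v-cy)/f,1]); c=-R.T@t
    return c+d*(z-c[2])/d[2]
def pts(n,D):
    f,cx,cy,R,t=cam(n); v,u=np.mgrid[:D.shape[0],:D.shape[1]]
    P=np.stack([(u-cx)/f*D,(v-cy)/f*D,D],-1); return (P-t)@R
def proj(n,X):
    f,cx,cy,R,t=cam(n); q=R@np.array(X)+t; return q[0]/q[2]*f+cx,q[1]/q[2]*f+cy
def st():
    o=sensors.get_obs(); print(o['t'],np.round(o['position'],4),'R',np.round(Ro.from_quat(o['tcp_rot']).as_matrix(),3).tolist(),'w',o['gripper_width'],'F',np.round(o['force'],1),o['gripper_force'])
def dlt(target,yaw=None):
    "shift in tool axes (mm) to a world TCP target"
    o=sensors.get_obs(); R=Ro.from_quat(o['tcp_rot']).as_matrix()
    print('d',np.round(R.T@(np.array(target)-o['position'])*1000,1))
E
python3 - <<'E'
from h import *
st()
for n in('top','side'):
    im,D=imaging.grab_frame(n); cv2.imwrite(f'pics/{n}0.png',im); np.save(f'{n}0.npy',D)
    f,cx,cy,R,t=cam(n); print(n,f,cx,cy,-R.T@t,R.tolist(),(D==0).mean())
E
```

```text
0.0 [0.2408 0.5764 0.2555] R [[-0.923, 0.385, -0.0], [0.385, 0.923, -0.001], [-0.0, -0.001, -1.0]] w 0.9989240810143646 F [ 0.6 -0.7  0.5] 0.0
top 517.0893344821411 280.2773168696858 206.6656189371445 [-0.38799253 -0.39245524  1.84133993] [[0.2866577602855842, -0.9580293026325581, 0.0026802547316482814], [-0.816421394053349, -0.24574833825585385, -0.5225551277869852], [0.5012817928072376, 0.14760626525273407, -0.8526012870375584]] 0.003813775510204082
side 528.7352813913221 272.92362152399795 212.02224891518404 [ 0.49160764 -1.86124374  1.39224135] [[0.9979536318608981, -0.06393920893668573, -0.0005711533886811913], [-0.03714057613582276, -0.5723672502762325, -0.819155851114746], [0.05204926762156898, 0.8175007696459837, -0.573570715228979]] 0.1727125850340136
```

View pics/top0.png

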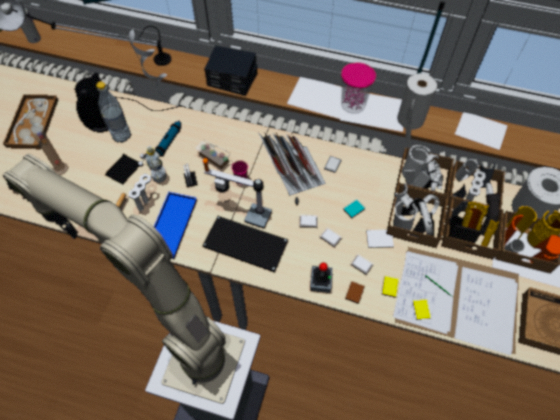

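View pics/side0.png

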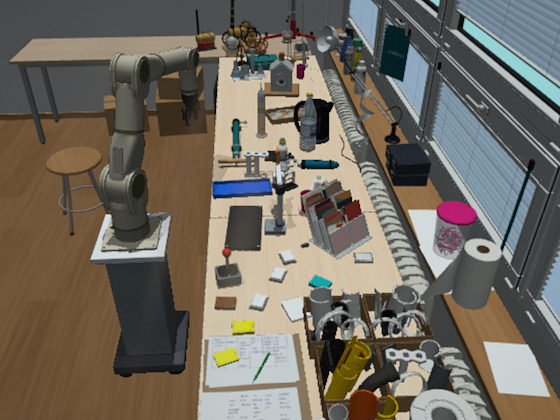

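Top view: the clear-block candidates are (308,221), (330,237) and (362,264). Look-alikes are the larger white sheet (379,239), the back tile by the brochures (333,163), turquoise (355,209), brown (355,292) and yellow (390,287) and (422,310). I choose the first three and will check them in a crop while measuring.

Run:
```python
from h import *
im=cv2.imread('pics/top0.png'); D=np.load('top0.npy'); P=pts('top',D)
hsv=cv2.cvtColor(im,cv2.COLOR_BGR2HSV)
cv2.imwrite('pics/crop1.png',cv2.resize(im[140:310,190:430],(800,567),interpolation=cv2.INTER_CUBIC))
m=((hsv[...,1]<50)&(hsv[...,2]>140)).astype(np.uint8)
n,l,s,c=cv2.connectedComponentsWithStats(m)
for i in range(1,n):
    if s[i,4]>60 and 290<c[i][0]<400 and 150<c[i][1]<280:
        v,u=np.nonzero(l==i)
        z=np.median(P[v,u,2]); Q=np.array([plane('top',a,b,.014)[:2] for a,b in zip(u,v)])
        r=cv2.minAreaRect((Q*1000).astype(np.float32)); print('white',c[i],s[i,4],'z',z,r)
def blob(name,m,z):
    n,l,s,c=cv2.connectedComponentsWithStats(m.astype(np.uint8)); i=1+np.argmax(s[1:,4])
    v,u=np.nonzero(l==i); Q=np.array([plane('top',a,b,z)[:2] for a,b in zip(u,v)])
    print(name,c[i],s[i,4],'medP',np.median(P[v,u],0),cv2.minAreaRect((Q*1000).astype(np.float32)),Q.min(0),Q.max(0))
yy,xx=np.mgrid[:420,:560]
H,S,V=cv2.split(hsv)
blob('tray',(H>105)&(H<125)&(S>150)&(V>80)&(xx>140)&(xx<210)&(yy>180)&(yy<270),.02)
blob('stage',(V<50)&(xx>195)&(xx<295)&(yy>210)&(yy<275),.018)
blob('knob',((H<6)|(H>174))&(S>150)&(V>110)&(xx>300)&(xx<340)&(yy>255)&(yy<290),.135)
blob('handle',((H>3)&(H<16))&(S>150)&(V>130)&(xx>195)&(xx<270)&(yy>145)&(yy<210),.245)
```

```text
Traceback (most recent call last):
  File "h.py", line 8, in plane
    f,cx,cy,R,t=cam(n); d=R.T@np.array([(u-cx)/f,(v-cy)/f,1]); c=-R.T@t
                ~~~^^^
  File "h.py", line 5, in cam
    p=imaging.camera_params(n); f=210/np.tan(np.radians(p['fovy'])/2)
ValueError: time passes only in moves, steps and waits
```

View pics/crop1.png

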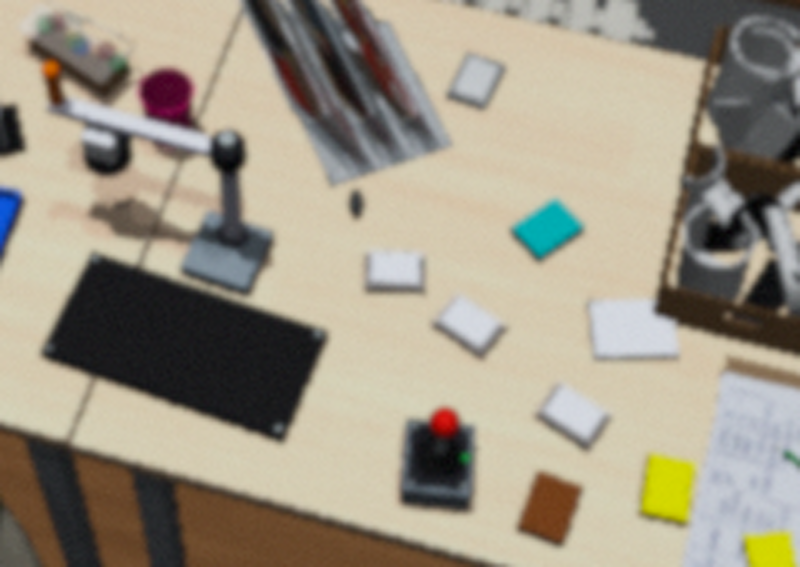

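The crop shows three thick white blocks at crop (395,271), (470,324) and (574,414). The sheet at (633,328) is larger and thin. The knob is at (445,423), the green dot at (465,458), and the orange handle at (52,80). The camera params call is being refused on repeat, so I'll cache it.

```bash
sed -i 's/^def cam(n):/import functools\n@functools.cache\ndef cam(n):/' h.py
cat > m.py <<'E'
from h import *
def whites(im,D,lo=(290,150),hi=(400,280),z=.014,n_='top'):
    P=pts(n_,D); hsv=cv2.cvtColor(im,cv2.COLOR_BGR2HSV)
    m=((hsv[...,1]<50)&(hsv[...,2]>140)).astype(np.uint8)
    n,l,s,c=cv2.connectedComponentsWithStats(m)
    for i in range(1,n):
        if s[i,4]>60 and lo[0]<c[i][0]<hi[0] and lo[1]<c[i][1]<hi[1]:
            v,u=np.nonzero(l==i); Q=np.array([plane(n_,a,b,z)[:2] for a,b in zip(u,v)])
            r=cv2.minAreaRect((Q*1000).astype(np.float32)); print('white',np.round(c[i]),s[i,4],'z',round(float(np.median(P[v,u,2])),3),np.round(r[0]),np.round(r[1]),round(r[2],1))
def blob(name,im,P,m,z,n_='top'):
    n,l,s,c=cv2.connectedComponentsWithStats(m.astype(np.uint8)); i=1+np.argmax(s[1:,4])
    v,u=np.nonzero(l==i); Q=np.array([plane(n_,a,b,z)[:2] for a,b in zip(u,v)])
    r=cv2.minAreaRect((Q*1000).astype(np.float32))
    print(name,np.round(c[i]),s[i,4],'medP',np.round(np.median(P[v,u],0),3),np.round(r[0]),np.round(r[1]),round(r[2],1),'mean',np.round(Q.mean(0),3))
E
python3 - <<'E'
from m import *
im=cv2.imread('pics/top0.png'); D=np.load('top0.npy'); P=pts('top',D)
whites(im,D)
yy,xx=np.mgrid[:420,:560]
H,S,V=cv2.split(cv2.cvtColor(im,cv2.COLOR_BGR2HSV))
blob('tray',im,P,(H>105)&(H<125)&(S>150)&(V>80)&(xx>140)&(xx<210)&(yy>180)&(yy<270),.02)
blob('stage',im,P,(V<50)&(xx>195)&(xx<295)&(yy>216)&(yy<275),.018)
blob('knob',im,P,((H<6)|(H>174))&(S>150)&(V>110)&(xx>300)&(xx<340)&(yy>255)&(yy<290),.135)
blob('handle',im,P,((H>3)&(H<16))&(S>150)&(V>130)&(xx>195)&(xx<230)&(yy>145)&(yy<180),.245)
blob('green',im,P,(H>40)&(H<80)&(S>100)&(xx>300)&(xx<345)&(yy>255)&(yy<295),.046)
blob('beaker',im,P,(H>150)&(H<174)&(S>120)&(xx>225)&(xx<255)&(yy>155)&(yy<190),.093)
im2=cv2.imread('pics/side0.png');D2=np.load('side0.npy'); whites(im2,D2,(240,240),(320,320),.014,'side')
for p in [(143,190),(190,178),(215,152)]: print(p,P[p[1],p[0]])
o=P.reshape(-1,3); k=(o[:,0]>.3)&(o[:,0]<1)&(o[:,1]>.15)&(o[:,1]<.75)&(o[:,2]>.04)&(o[:,2]<.3)
h=np.round(o[k]/.05).astype(int); u,c=np.unique(h[:,:2],axis=0,return_counts=True)
for a,b in zip(u,c):
    if b>15: print(a*.05,b,np.round(o[k][(h[:,:2]==a).all(1)][:,2].max(),3))
E
```

```text
white [309. 228.] 43197 z 0.003 [729. -68.] [ 881. 2241.] 1.8
tray [174. 219.] 1407 medP [0.509 0.321 0.007] [481. 324.] [276. 123.] 3.1 mean [0.503 0.319]
stage [245. 244.] 2413 medP [0.479 0.006 0.019] [481.   9.] [301. 144.] 85.4 mean [0.48  0.008]
knob [323. 266.] 47 medP [ 0.413 -0.317  0.148] [ 418. -316.] [24. 26.] 16.7 mean [ 0.418 -0.317]
handle [205. 160.] 19 medP [0.644 0.207 0.279] [669. 220.] [20. 15.] 21.1 mean [0.669 0.222]
green [328. 277.] 16 medP [ 0.419 -0.344  0.052] [ 423. -344.] [14. 14.] 58.0 mean [ 0.423 -0.343]
beaker [240. 169.] 182 medP [0.799 0.135 0.064] [769. 126.] [77. 54.] 18.6 mean [0.769 0.124]
white [287. 254.] 166 z 0.011 [ 655. -208.] [62. 87.] 13.8
white [252. 284.] 574 z 0.001 [ 517. -334.] [ 80. 335.] 4.0
white [296. 274.] 85 z -0.002 [ 679. -326.] [140.  17.] 90.0
white [277. 272.] 177 z 0.012 [ 610. -308.] [86. 60.] 68.1
white [294. 308.] 392 z 0.009 [ 659. -507.] [ 80. 111.] 15.6
(143, 190) [0.55057046 0.45957239 0.10248371]
(190, 178) [0.68796288 0.31941604 0.05542782]
(215, 152) [0.8503636  0.26900166 0.04985669]
[0.5  0.45] 58 0.131
[0.5 0.5] 53 0.13
[0.5  0.55] 26 0.053
[0.55 0.45] 98 0.13
[0.55 0.5 ] 69 0.13
[0.6  0.15] 44 0.196
[0.6  0.45] 56 0.129
[0.6 0.5] 33 0.128
[0.65 0.15] 75 0.221
[0.65 0.2 ] 117 0.286
[0.65 0.45] 169 0.21
[0.65 0.5 ] 49 0.19
[0.7  0.35] 43 0.098
[0.7  0.45] 154 0.211
[0.7 0.5] 20 0.205
[0.8  0.15] 45 0.097
[0.8  0.25] 52 0.074
[0.8 0.5] 64 0.063
[0.8 0.7] 343 0.288
[0.8  0.75] 123 0.275
[0.85 0.2 ] 19 0.065
[0.85 0.25] 68 0.07
[0.85 0.3 ] 98 0.07
[0.85 0.35] 51 0.07
[0.85 0.5 ] 72 0.062
[0.85 0.7 ] 402 0.299
[0.85 0.75] 28 0.295
[0.9 0.5] 71 0.061
[0.95 0.5 ] 57 0.058
```

```bash
cat > w.py <<'E'
from m import *
def wb(im,n_,lo,hi,z=.014,sat=35,val=185,hat=0):
    hsv=cv2.cvtColor(im,cv2.COLOR_BGR2HSV)
    m=((hsv[...,1]<sat)&(hsv[...,2]>val)).astype(np.uint8)
    n,l,s,c=cv2.connectedComponentsWithStats(m); out=[]
    for i in range(1,n):
        if 60<s[i,4]<900 and lo[0]<c[i][0]<hi[0] and lo[1]<c[i][1]<hi[1]:
            cs,_=cv2.findContours((l==i).astype(np.uint8),cv2.RETR_EXTERNAL,cv2.CHAIN_APPROX_NONE)
            Q=np.array([plane(n_,a,b,z)[:2] for a,b in cs[0][:,0]])
            r=cv2.minAreaRect((Q*1000).astype(np.float32)); (w,h),a=r[1],r[2]
            al=a if w>h else a+90   # long side direction
            al=(al+90)%180-90
            v,u=np.nonzero(l==i); Qm=np.mean([plane(n_,a,b,z)[:2] for a,b in zip(u,v)],0)*1000
            print(n_,'px',np.round(c[i]),s[i,4],'c',np.round(r[0]),'mean',np.round(Qm),'size',np.round(sorted(r[1])),'long dir',round(al,1)); out.append((r[0],al))
    return out
E
python3 - <<'E'
from w import *
im=cv2.imread('pics/top0.png')
for val in (170,190,205): print(val); wb(im,'top',(290,150),(400,280),val=val)
im=cv2.imread('pics/side0.png')
print('side'); wb(im,'side',(240,240),(320,320))
E
```

```text
170
top px [315. 165.] 73 c [ 936. -157.] mean [ 934. -160.] size [ 17. 218.] long dir 37.7
top px [332. 162.] 122 c [ 971. -227.] mean [ 970. -228.] size [48. 68.] long dir -7.6
top px [308. 219.] 175 c [ 663. -201.] mean [ 663. -201.] size [47. 75.] long dir -73.3
top px [330. 235.] 192 c [ 616. -309.] mean [ 617. -307.] size [50. 74.] long dir 70.1
top px [379. 238.] 434 c [ 660. -498.] mean [ 658. -495.] size [ 81. 107.] long dir -73.3
top px [362. 262.] 215 c [ 534. -453.] mean [ 536. -452.] size [52. 77.] long dir 73.0
190
top px [332. 163.] 68 c [ 967. -231.] mean [ 966. -230.] size [32. 49.] long dir -7.7
top px [308. 219.] 158 c [ 663. -202.] mean [ 664. -202.] size [47. 74.] long dir -73.3
top px [330. 235.] 177 c [ 617. -308.] mean [ 618. -306.] size [49. 73.] long dir 71.7
top px [379. 238.] 381 c [ 663. -500.] mean [ 661. -495.] size [ 77. 102.] long dir -73.3
top px [362. 262.] 180 c [ 536. -455.] mean [ 537. -455.] size [48. 75.] long dir 72.0
205
top px [308. 218.] 131 c [ 665. -201.] mean [ 665. -201.] size [43. 66.] long dir -73.3
top px [331. 235.] 143 c [ 619. -307.] mean [ 618. -309.] size [46. 63.] long dir 68.7
top px [379. 238.] 356 c [ 666. -500.] mean [ 660. -496.] size [73. 99.] long dir -73.3
top px [363. 262.] 157 c [ 536. -457.] mean [ 537. -456.] size [47. 68.] long dir 73.0
side
side px [287. 254.] 120 c [ 654. -204.] mean [ 656. -201.] size [51. 69.] long dir -76.2
side px [277. 272.] 130 c [ 608. -309.] mean [ 608. -306.] size [50. 70.] long dir 68.1
side px [258. 299.] 157 c [ 526. -450.] mean [ 526. -451.] size [49. 65.] long dir 63.9
side px [294. 307.] 351 c [ 660. -504.] mean [ 653. -501.] size [ 76. 101.] long dir -72.1
```

```bash
cat >> h.py <<'E'
def go(*targets):
    "each target: x,y,z[,yaw of tool y deg] -> shifts/spin from now"
    o=sensors.get_obs(); R=Ro.from_quat(o['tcp_rot']).as_matrix(); y0=np.degrees(np.arctan2(R[1,1],R[0,1]))
    print('t %.1f'%o['t'],'pos',np.round(o['position'],4),'yaw',round(y0,1),'q7',round(o['joint_positions'][6],2),'w',round(o['gripper_width'],3),'F',np.round(o['force'],1),'g',round(o['gripper_force'],1))
    for T in targets:
        d=R.T@(np.array(T[:3])-o['position'])*1000; s=0
        if len(T)>3: s=-np.radians((T[3]-y0+90)%180-90)
        print(T,'->',np.round(d,1),'spin',round(s,3))
E
python3 -c "
from h import *
go((.43,.1,.33,0),(.659,-.202,.2,15.5))"
```

```text
t 0.1 pos [0.2409 0.5764 0.2556] yaw 67.3 q7 -0.09 w 0.999 F [-0.6 -0.4 -0.2] g 0.0
(0.43, 0.1, 0.33, 0) -> [-358.2 -366.7  -73.9] spin 1.175
(0.659, -0.202, 0.2, 15.5) -> [-685.9 -557.    56.3] spin 0.904
```

servo_tool(
  deltas=[
    [0.1,-10,-10,-74,0.15],
    [0.1,-60,-60,-74,0.3],
    [0.1,-120,-120,-74,0.45],
    [0.1,-180,-180,-74,0.6],
    [0.1,-240,-240,-74,0.75],
    [0.1,-300,-300,-74,0.9],
    [0.1,-340,-340,-74,0.9],
    [0.1,-358,-367,-74,0.9],
  ],
)

```text
t: 0.9
position: [0.3753, 0.2441, 0.329]
tcp_rot: [0.604, 0.797, 0.0, -0.0]
force: [0.6, -0.1, 0.3]
gripper_width: 0.902
gripper_force: 0.0
```

```bash
python3 -c "
from h import *
go((.43,-.05,.33,15.5),(.659,-.202,.2,15.5))"
```

```text
t 0.9 pos [0.3753 0.2441 0.329 ] yaw 15.7 q7 -0.43 w 0.902 F [ 0.6 -0.1  0.3] g 0.0
(0.43, -0.05, 0.33, 15.5) -> [-297.9  -27.1   -1.1] spin 0.004
(0.659, -0.202, 0.2, 15.5) -> [-506.3  152.2  128.8] spin 0.004
```

servo_tool(
  deltas=[
    [0.1,-50,0,0,0],
    [0.1,-100,0,0,0],
    [0.1,-150,0,0,0],
    [0.1,-200,0,0,0],
    [0.1,-240,0,0,0],
    [0.1,-280,0,0,0],
    [0.1,-280,0,0,0],
    [0.1,-280,0,0,0],
  ],
)

```text
t: 1.7
position: [0.4509, -0.0238, 0.3289]
tcp_rot: [0.604, 0.797, -0.0, -0.0]
force: [0.6, 0.6, 0.3]
gripper_width: 0.898
gripper_force: 0.0
```

```bash
python3 -c "
from h import *
go((.659,-.202,.2,15.5))"
```

```text
t 1.7 pos [ 0.4509 -0.0238  0.3289] yaw 15.6 q7 0.15 w 0.898 F [0.6 0.6 0.3] g 0.0
(0.659, -0.202, 0.2, 15.5) -> [-227.8  152.4  128.8] spin 0.003
```

servo_tool(
  deltas=[
    [0.2,-50,20,0,0],
    [0.2,-95,40,0,0],
    [0.2,-140,65,0,0],
    [0.2,-180,95,20,0],
    [0.2,-210,130,50,0],
    [0.2,-228,152,90,0],
    [0.2,-228,152,129,0],
    [0.2,-228,152,129,0],
  ],
)

```text
t: 2.5
position: [0.6572, -0.1988, 0.192]
tcp_rot: [0.603, 0.798, -0.002, -0.006]
force: [-1.2, 0.8, -0.8]
gripper_width: 0.803
gripper_force: 0.0
```

Run:
```python
from w import *
go((.659,-.202,.05,15.5))
im,D=imaging.grab_frame('side'); cv2.imwrite('pics/s1.png',im)
cv2.imwrite('pics/s1c.png',cv2.resize(im[180:330,190:340],(600,600),interpolation=cv2.INTER_CUBIC))
wb(im,'side',(240,240),(320,320))
```

```text
t 2.5 pos [ 0.6572 -0.1988  0.192 ] yaw 15.8 q7 0.78 w 0.803 F [-1.2  0.8 -0.8] g 0.0
(0.659, -0.202, 0.05, 15.5) -> [ -4.5   2.4 141.9] spin 0.006
side px [286. 252.] 69 c [ 652. -195.] mean [ 654. -188.] size [50. 51.] long dir 13.8
side px [258. 299.] 160 c [ 525. -454.] mean [ 526. -451.] size [49. 73.] long dir 65.0
side px [294. 307.] 355 c [ 660. -503.] mean [ 653. -501.] size [ 78. 101.] long dir -70.5
```

View pics/s1c.png

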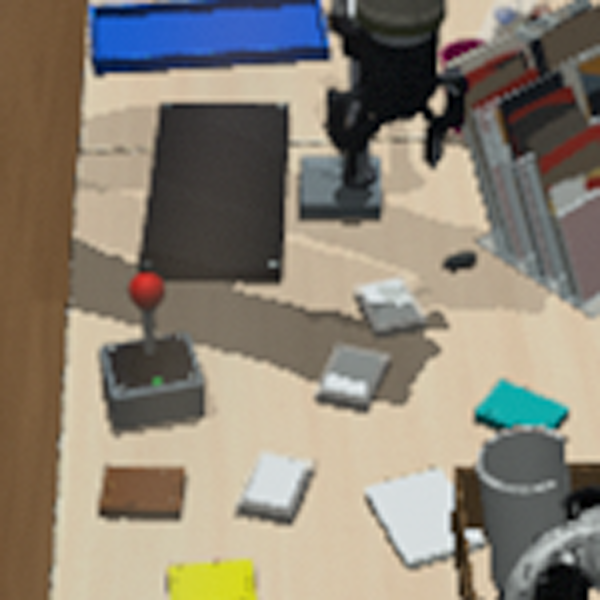

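The crop shows the gripper above block A (crop 390,305), its fingers on the short-side axis. B is at (352,375) and C at (277,487). I'll go down.

servo_tool(
  deltas=[
    [0.2,-4,3,45,0],
    [0.2,-4,3,90,0],
    [0.2,-4,3,130,0],
    [0.2,-4,3,152,0],
    [0.2,-4,3,158,0],
    [0.2,-4,3,160,0],
    [0.2,-4,3,162,0],
    [0.2,-4,3,162,0],
  ],
)

```text
t: 3.35
position: [0.6642, -0.2045, 0.0402]
tcp_rot: [0.603, 0.797, 0.001, 0.001]
force: [0.6, -0.6, -0.2]
gripper_width: 0.802
gripper_force: 0.0
```

servo_tool(
  deltas=[
    [0.2,0,-3,4,0],
    [0.2,0,-3,8,0],
    [0.2,0,-3,11,0],
    [0.2,0,-3,11,0],
  ],
)

```text
t: 3.75
position: [0.66, -0.2051, 0.0265]
tcp_rot: [0.604, 0.797, -0.0, -0.0]
force: [-0.5, 0.3, 0.7]
gripper_width: 0.797
gripper_force: 0.0
```

servo_tool(
  deltas=[
    [0.5,0,0,0,0],
    [0.5,0,0,0,0],
    [0.5,0,0,0,0],
    [0.5,0,0,0,0],
    [0.5,0,0,0,0],
  ],
)

```text
t: 4.25
position: [0.6606, -0.2055, 0.0276]
tcp_rot: [0.603, 0.797, 0.0, 0.0]
force: [0.4, -0.6, 4.6]
gripper_width: 0.618
gripper_force: 63.4
```

servo_tool(
  deltas=[
    [0.5,0,0,-30,0],
    [0.5,0,0,-80,0],
    [0.5,0,0,-130,0],
    [0.5,0,0,-180,0],
    [0.5,0,0,-225,0],
    [0.5,0,0,-225,0],
  ],
)

```text
t: 4.85
position: [0.6621, -0.2066, 0.2591]
tcp_rot: [0.604, 0.797, 0.002, 0.004]
force: [0.5, -0.6, -0.9]
gripper_width: 0.623
gripper_force: 63.3
```

```bash
python3 -c "
from h import *
go((.46,-.09,.25,-4.6),(.46,.1,.25,-4.6),(.489,.109,.1,-4.6))"
```

```text
t 4.8 pos [ 0.6621 -0.2066  0.2591] yaw 15.8 q7 0.77 w 0.623 F [ 0.5 -0.6 -0.9] g 63.3
(0.46, -0.09, 0.25, -4.6) -> [ 167.1 -162.9    7. ] spin 0.355
(0.46, 0.1, 0.25, -4.6) -> [ 350.  -111.3    6.5] spin 0.355
(0.489, 0.109, 0.1, -4.6) -> [351.4 -82.2 156.8] spin 0.355
```

servo_tool(
  deltas=[
    [0.5,20,-45,0,0.1],
    [0.5,50,-85,0,0.2],
    [0.5,90,-115,0,0.3],
    [0.5,135,-130,0,0.355],
    [0.5,185,-130,0,0.355],
    [0.5,235,-120,0,0.355],
    [0.5,280,-115,0,0.355],
    [0.5,320,-110,0,0.355],
  ],
)

```text
t: 5.65
position: [0.4663, 0.0755, 0.2518]
tcp_rot: [0.734, 0.679, 0.0, -0.001]
force: [0.4, -0.6, -0.9]
gripper_width: 0.622
gripper_force: 63.3
```

```bash
python3 -c "
from h import *
go((.489,.109,.047,-4.6))"
```

```text
t 5.7 pos [0.4663 0.0755 0.2518] yaw -4.5 q7 -0.35 w 0.622 F [ 0.4 -0.6 -0.9] g 63.3
(0.489, 0.109, 0.047, -4.6) -> [ 34.9  20.1 204.8] spin 0.002
```

servo_tool(
  deltas=[
    [0.5,20,12,0,0],
    [0.5,34,20,40,0],
    [0.5,34,20,90,0],
    [0.5,34,20,140,0],
    [0.5,34,20,175,0],
    [0.5,34,20,185,0],
    [0.5,34,20,190,0],
    [0.5,34,20,190,0],
  ],
)

```text
t: 6.45
position: [0.4908, 0.1053, 0.063]
tcp_rot: [0.735, 0.678, 0.0, 0.0]
force: [0.4, -0.2, 0.3]
gripper_width: 0.619
gripper_force: 63.3
```

```bash
python3 -c "
from h import *
go((.489,.109,.047,-4.6))"
```

```text
t 6.5 pos [0.4908 0.1053 0.063 ] yaw -4.6 q7 -0.15 w 0.619 F [ 0.4 -0.2  0.3] g 63.3
(0.489, 0.109, 0.047, -4.6) -> [ 3.6 -2.1 16. ] spin 0.0
```

servo_tool(
  deltas=[
    [0.5,3,-2,8,0],
    [0.5,3,-2,14,0],
    [0.5,3,-2,17,0],
    [0.5,3,-2,17,0],
    [0.2,3,-2,17,0],
    [0.2,3,-2,17,0],
    [0.2,3,-2,17,0],
    [0.2,3,-2,-10,0],
  ],
)

```text
t: 7.25
position: [0.4866, 0.1078, 0.0702]
tcp_rot: [0.735, 0.678, -0.002, -0.001]
force: [-0.3, -0.1, -0.6]
gripper_width: 0.805
gripper_force: 0.0
```

servo_tool(
  deltas=[
    [0.2,0,0,-50,0],
    [0.2,0,0,-100,0],
    [0.2,0,0,-150,0],
    [0.2,0,0,-200,0],
    [0.2,0,0,-200,0],
  ],
)

```text
t: 7.75
position: [0.491, 0.1086, 0.2784]
tcp_rot: [0.735, 0.678, 0.005, 0.001]
force: [1.1, -0.4, -1.0]
gripper_width: 0.799
gripper_force: 0.0
```

Run:
```python
from w import *
im,D=imaging.grab_frame('top')
wb(im,'top',(290,150),(400,280),val=190); 
im,D=imaging.grab_frame('side')
wb(im,'side',(240,240),(320,320)); print('stage');wb(im,'side',(200,200),(270,260),z=.032)
go((.48,-.1,.25,-20),(.612,-.308,.2,-20))
```

```text
top px [332. 163.] 73 c [ 967. -231.] mean [ 967. -230.] size [32. 53.] long dir -7.7
top px [330. 235.] 178 c [ 617. -308.] mean [ 618. -306.] size [49. 73.] long dir 71.3
top px [379. 238.] 394 c [ 663. -498.] mean [ 660. -494.] size [ 77. 107.] long dir -73.3
top px [362. 262.] 184 c [ 536. -455.] mean [ 537. -455.] size [49. 75.] long dir 71.6
side px [277. 272.] 132 c [ 608. -310.] mean [ 608. -306.] size [50. 69.] long dir 68.1
side px [258. 299.] 160 c [ 527. -454.] mean [ 526. -451.] size [49. 71.] long dir 68.5
side px [294. 307.] 356 c [ 660. -503.] mean [ 653. -501.] size [ 78. 101.] long dir -70.5
stage
t 7.8 pos [0.4888 0.1085 0.273 ] yaw -4.6 q7 -0.36 w 0.798 F [-0.8 -0.5  0. ] g 0.0
(0.48, -0.1, 0.25, -20) -> [-208.6    7.8   22.6] spin 0.269
(0.612, -0.308, 0.2, -20) -> [-405.5  155.8   72.5] spin 0.269
```

servo_tool(
  deltas=[
    [0.2,-50,0,0,0.1],
    [0.2,-100,0,0,0.2],
    [0.2,-150,5,0,0.27],
    [0.2,-200,20,0,0.27],
    [0.2,-245,45,0,0.27],
    [0.2,-285,75,0,0.27],
    [0.2,-320,100,0,0.27],
    [0.2,-355,125,20,0.27],
  ],
)

```text
t: 8.65
position: [0.5859, -0.258, 0.2511]
tcp_rot: [0.819, 0.573, -0.0, 0.0]
force: [1.2, 0.4, 1.5]
gripper_width: 0.798
gripper_force: 0.0
```

```bash
python3 -c "
from h import *
go((.612,-.308,.04,-20))"
```

```text
t 8.7 pos [ 0.5859 -0.258   0.2511] yaw -20.0 q7 0.32 w 0.798 F [1.2 0.4 1.5] g 0.0
(0.612, -0.308, 0.04, -20) -> [-37.8  41.6 211.2] spin -0.001
```

servo_tool(
  deltas=[
    [0.2,-20,25,0,0],
    [0.2,-38,42,20,0],
    [0.2,-38,42,65,0],
    [0.2,-38,42,110,0],
    [0.2,-38,42,155,0],
    [0.2,-38,42,190,0],
    [0.2,-38,42,200,0],
    [0.2,-38,42,200,0],
  ],
)

```text
t: 9.45
position: [0.6097, -0.3055, 0.0501]
tcp_rot: [0.82, 0.573, -0.001, -0.001]
force: [0.1, 0.5, 0.4]
gripper_width: 0.801
gripper_force: 0.0
```

```bash
python3 -c "
from h import *
go((.612,-.308,.027,-20))"
```

```text
t 9.4 pos [ 0.6097 -0.3055  0.0501] yaw -20.1 q7 0.46 w 0.801 F [0.1 0.5 0.4] g 0.0
(0.612, -0.308, 0.027, -20) -> [-1.6  3.1 23.1] spin -0.002
```

servo_tool(
  deltas=[
    [0.2,-2,3,12,0],
    [0.2,-2,3,20,0],
    [0.2,-2,3,23,0],
    [0.2,-2,3,23,0],
    [0.5,-2,3,23,0],
    [0.5,-2,3,23,0],
    [0.5,-2,3,23,0],
    [0.5,-2,3,23,0],
  ],
)

```text
t: 10.25
position: [0.6137, -0.3089, 0.0303]
tcp_rot: [0.819, 0.573, 0.0, 0.001]
force: [-1.1, 0.3, 6.5]
gripper_width: 0.617
gripper_force: 63.4
```

servo_tool(
  deltas=[
    [0.5,0,0,-30,0],
    [0.5,0,0,-80,0],
    [0.5,0,0,-130,0],
    [0.5,0,0,-180,0],
    [0.5,0,0,-220,0],
    [0.5,0,0,-220,0],
  ],
)

```text
t: 10.85
position: [0.6145, -0.3103, 0.2558]
tcp_rot: [0.819, 0.573, 0.002, 0.004]
force: [-0.4, 0.6, -0.7]
gripper_width: 0.615
gripper_force: 63.2
```

```bash
python3 -c "
from h import *
go((.48,0.0,.22,-4.6),(.481,.009,.06,-4.6))"
```

```text
t 10.8 pos [ 0.6145 -0.3103  0.2558] yaw -20.1 q7 0.38 w 0.615 F [-0.4  0.6 -0.7] g 63.2
(0.48, 0.0, 0.22, -4.6) -> [ 245.3 -233.1   33.5] spin -0.27
(0.481, 0.009, 0.06, -4.6) -> [ 254.3 -236.7  193.5] spin -0.27
```

servo_tool(
  deltas=[
    [0.5,30,-35,0,-0.1],
    [0.5,62,-70,0,-0.2],
    [0.5,95,-105,0,-0.27],
    [0.5,130,-140,0,-0.27],
    [0.5,165,-175,0,-0.27],
    [0.5,200,-205,0,-0.27],
    [0.5,232,-230,0,-0.27],
    [0.5,254,-237,30,-0.27],
  ],
)

```text
t: 11.65
position: [0.4779, 0.0153, 0.2215]
tcp_rot: [0.733, 0.68, 0.004, -0.001]
force: [1.3, 0.4, -1.0]
gripper_width: 0.615
gripper_force: 65.2
```

```bash
python3 -c "
from h import *
go((.481,.009,.06,-4.6))"
```

```text
t 11.7 pos [0.4779 0.0153 0.2215] yaw -4.3 q7 -0.19 w 0.615 F [ 1.3  0.4 -1. ] g 65.2
(0.481, 0.009, 0.06, -4.6) -> [ -7.3   2.8 161.4] spin 0.005
```

servo_tool(
  deltas=[
    [0.5,-4,2,40,0],
    [0.5,-4,2,85,0],
    [0.5,-4,2,125,0],
    [0.5,-4,2,150,0],
    [0.5,-4,2,155,0],
    [0.5,-4,2,155,0],
  ],
)

```text
t: 12.25
position: [0.479, 0.0068, 0.064]
tcp_rot: [0.735, 0.678, -0.001, -0.0]
force: [0.5, 0.4, 0.2]
gripper_width: 0.614
gripper_force: 65.2
```

```bash
python3 -c "
from h import *
go((.481,.009,.047,-4.6))"
```

```text
t 12.2 pos [0.479  0.0068 0.064 ] yaw -4.6 q7 0.11 w 0.614 F [0.5 0.4 0.2] g 65.2
(0.481, 0.009, 0.047, -4.6) -> [ 2.4  1.9 17. ] spin -0.0
```

servo_tool(
  deltas=[
    [0.5,2,2,8,0],
    [0.5,2,2,14,0],
    [0.5,2,2,17,0],
    [0.5,2,2,17,0],
    [0.2,2,2,17,0],
    [0.2,2,2,17,0],
    [0.2,2,2,17,0],
    [0.2,2,2,-10,0],
  ],
)

```text
t: 13.05
position: [0.4797, 0.0088, 0.0725]
tcp_rot: [0.735, 0.678, -0.002, -0.001]
force: [-0.7, 0.2, 1.8]
gripper_width: 0.797
gripper_force: 0.0
```

servo_tool(
  deltas=[
    [0.2,0,0,-50,0],
    [0.2,0,0,-100,0],
    [0.2,0,0,-150,0],
    [0.2,0,0,-180,0],
    [0.2,0,0,-180,0],
  ],
)

```text
t: 13.55
position: [0.4834, 0.0092, 0.2579]
tcp_rot: [0.735, 0.678, 0.004, 0.0]
force: [0.3, -0.0, -0.5]
gripper_width: 0.798
gripper_force: 0.0
```

Run:
```python
from w import *
go((.52,-.25,.25,-20),(.532,-.453,.25,-20),(.532,-.453,.045,-20))
im,D=imaging.grab_frame('top'); cv2.imwrite('pics/t2.png',im)
wb(im,'top',(290,150),(400,280),val=190)
```

```text
t 13.6 pos [0.4834 0.0092 0.2579] yaw -4.6 q7 -0.21 w 0.798 F [ 0.3 -0.  -0.5] g 0.0
(0.52, -0.25, 0.25, -20) -> [-255.5   57.1    7. ] spin 0.269
(0.532, -0.453, 0.25, -20) -> [-456.9   85.3    6.3] spin 0.269
(0.532, -0.453, 0.045, -20) -> [-457.8   84.1  211.2] spin 0.269
top px [332. 163.] 68 c [ 966. -230.] mean [ 966. -230.] size [32. 51.] long dir -8.1
top px [379. 238.] 384 c [ 665. -497.] mean [ 661. -496.] size [ 78. 104.] long dir -69.9
top px [363. 262.] 183 c [ 536. -455.] mean [ 537. -455.] size [49. 75.] long dir 71.6
```

servo_tool(
  deltas=[
    [0.2,-50,10,0,0.1],
    [0.2,-100,20,0,0.2],
    [0.2,-150,30,0,0.27],
    [0.2,-200,40,0,0.27],
    [0.2,-250,55,0,0.27],
    [0.2,-300,65,0,0.27],
    [0.2,-350,75,0,0.27],
    [0.2,-400,85,0,0.27],
  ],
)

```text
t: 14.4
position: [0.5312, -0.3763, 0.2513]
tcp_rot: [0.819, 0.573, -0.001, -0.001]
force: [0.9, 0.2, 1.7]
gripper_width: 0.804
gripper_force: 0.0
```

```bash
python3 -c "
from h import *
go((.532,-.453,.04,-20))"
```

```text
t 14.4 pos [ 0.5312 -0.3763  0.2513] yaw -20.1 q7 0.55 w 0.804 F [0.9 0.2 1.7] g 0.0
(0.532, -0.453, 0.04, -20) -> [-71.9  27.7 211.2] spin -0.001
```

servo_tool(
  deltas=[
    [0.2,-40,14,0,0],
    [0.2,-70,25,30,0],
    [0.2,-70,25,75,0],
    [0.2,-70,25,120,0],
    [0.2,-70,25,160,0],
    [0.2,-70,25,190,0],
    [0.2,-70,25,200,0],
    [0.2,-70,25,200,0],
  ],
)

```text
t: 15.2
position: [0.5297, -0.4483, 0.0518]
tcp_rot: [0.82, 0.573, -0.001, -0.002]
force: [-1.5, -0.2, 0.1]
gripper_width: 0.8
gripper_force: 0.0
```

```bash
python3 -c "
from h import *
go((.532,-.453,.028,-20))"
```

```text
t 15.2 pos [ 0.5297 -0.4483  0.0518] yaw -20.1 q7 0.72 w 0.8 F [-1.5 -0.2  0.1] g 0.0
(0.532, -0.453, 0.028, -20) -> [-3.6  3.8 23.8] spin -0.002
```

servo_tool(
  deltas=[
    [0.2,-4,3,12,0],
    [0.2,-4,3,20,0],
    [0.2,-4,3,23,0],
    [0.2,-4,3,23,0],
    [0.5,-4,3,23,0],
    [0.5,-4,3,23,0],
    [0.5,-4,3,23,0],
    [0.5,-4,3,23,0],
  ],
)

```text
t: 16.0
position: [0.5329, -0.4539, 0.0324]
tcp_rot: [0.819, 0.573, 0.0, 0.001]
force: [-0.2, 0.1, 5.6]
gripper_width: 0.614
gripper_force: 62.3
```

servo_tool(
  deltas=[
    [0.5,0,0,-30,0],
    [0.5,0,0,-80,0],
    [0.5,0,0,-130,0],
    [0.5,0,0,-180,0],
    [0.5,0,0,-220,0],
    [0.5,0,0,-220,0],
  ],
)

```text
t: 16.6
position: [0.5334, -0.4555, 0.258]
tcp_rot: [0.819, 0.573, 0.001, 0.004]
force: [-0.0, -1.0, -0.8]
gripper_width: 0.609
gripper_force: 62.9
```

Run:
```python
from w import *
go((.473,-.091,.25,-4.6))
im,D=imaging.grab_frame('top'); cv2.imwrite('pics/t3.png',im)
cv2.imwrite('pics/t3c.png',cv2.resize(im[140:310,190:430],(800,567),interpolation=cv2.INTER_CUBIC))
wb(im,'top',(200,200),(290,290),val=150,sat=60,z=.032)
```

```text
t 16.6 pos [ 0.5334 -0.4555  0.258 ] yaw -20.1 q7 0.64 w 0.609 F [-0.  -1.  -0.8] g 62.9
(0.473, -0.091, 0.25, -4.6) -> [ 321.7 -181.8    5.5] spin -0.27
top px [248. 241.] 108 c [485.  -2.] mean [485.  -2.] size [42. 45.] long dir -3.7
```

View pics/t3c.png

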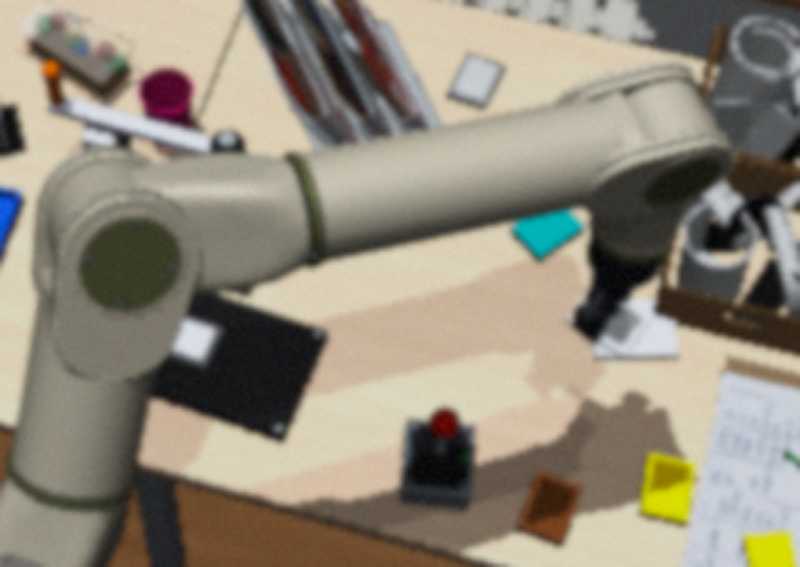

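The block hangs in the gripper near (620,325), the middle block lies on the stage at (193,340), and the arm covers the rest.

servo_tool(
  deltas=[
    [0.5,45,-22,0,-0.1],
    [0.5,88,-46,0,-0.2],
    [0.5,130,-72,0,-0.27],
    [0.5,172,-98,0,-0.27],
    [0.5,215,-122,0,-0.27],
    [0.5,257,-146,0,-0.27],
    [0.5,295,-168,0,-0.27],
    [0.5,320,-182,20,-0.27],
  ],
)

```text
t: 17.45
position: [0.4715, -0.0859, 0.2313]
tcp_rot: [0.733, 0.68, 0.002, -0.0]
force: [0.9, 0.3, -1.0]
gripper_width: 0.614
gripper_force: 62.9
```

```bash
python3 -c "
from h import *
go((.473,-.091,.065,-4.6))"
```

```text
t 17.4 pos [ 0.4715 -0.0859  0.2313] yaw -4.3 q7 0.01 w 0.614 F [ 0.9  0.3 -1. ] g 62.9
(0.473, -0.091, 0.065, -4.6) -> [ -5.4   1.5 166.3] spin 0.006
```

servo_tool(
  deltas=[
    [0.5,-5,2,40,0],
    [0.5,-5,2,85,0],
    [0.5,-5,2,125,0],
    [0.5,-5,2,155,0],
    [0.5,-5,2,162,0],
    [0.5,-5,2,162,0],
  ],
)

```text
t: 18.05
position: [0.4719, -0.0959, 0.0685]
tcp_rot: [0.735, 0.678, -0.001, -0.001]
force: [0.0, -0.1, -0.3]
gripper_width: 0.611
gripper_force: 63.1
```

```bash
python3 -c "
from h import *
go((.473,-.091,.049,-4.6))"
```

```text
t 18.1 pos [ 0.4719 -0.0959  0.0685] yaw -4.6 q7 0.37 w 0.611 F [ 0.  -0.1 -0.3] g 63.1
(0.473, -0.091, 0.049, -4.6) -> [ 5.   0.7 19.5] spin -0.0
```

servo_tool(
  deltas=[
    [0.5,5,1,8,0],
    [0.5,5,1,15,0],
    [0.5,5,1,19,0],
    [0.5,5,1,20,0],
    [0.2,5,1,20,0],
    [0.2,5,1,20,0],
    [0.2,5,1,20,0],
    [0.2,5,1,-10,0],
  ],
)

```text
t: 18.85
position: [0.4725, -0.0905, 0.0774]
tcp_rot: [0.735, 0.678, -0.002, -0.001]
force: [0.9, 0.0, 0.4]
gripper_width: 0.8
gripper_force: 0.0
```

servo_tool(
  deltas=[
    [0.2,0,0,-50,0],
    [0.2,0,0,-100,0],
    [0.2,0,0,-150,0],
    [0.2,0,0,-200,0],
    [0.2,0,0,-250,0],
    [0.2,-50,0,-270,0],
    [0.2,-100,0,-270,0],
    [0.2,-120,0,-270,0],
  ],
)

```text
t: 19.65
position: [0.4654, -0.2115, 0.351]
tcp_rot: [0.733, 0.68, 0.003, 0.001]
force: [-0.3, 1.6, 1.3]
gripper_width: 0.802
gripper_force: 0.0
```

Run:
```python
from w import *
go((.473,-.091,.049,-4.6))
im,D=imaging.grab_frame('side'); cv2.imwrite('pics/s3.png',im)
cv2.imwrite('pics/s3c.png',cv2.resize(im[140:290,190:340],(600,600),interpolation=cv2.INTER_CUBIC))
wb(im,'side',(220,200),(270,260),val=150,sat=60,z=.032)
im,D=imaging.grab_frame('top'); 
wb(im,'top',(200,200),(290,290),val=150,sat=60,z=.032)
```

```text
t 19.6 pos [ 0.4654 -0.2115  0.351 ] yaw -4.3 q7 0.29 w 0.802 F [-0.3  1.6  1.3] g 0.0
(0.473, -0.091, 0.049, -4.6) -> [119.7  -3.1 302.4] spin 0.004
side px [244. 222.] 82 c [482.   7.] mean [482.   6.] size [44. 54.] long dir 83.8
side px [242. 237.] 104 c [474. -93.] mean [475. -93.] size [42. 63.] long dir 88.6
top px [279. 217.] 320 c [622. -96.] mean [627. -89.] size [ 55. 171.] long dir -23.9
top px [269. 249.] 163 c [479. -92.] mean [479. -91.] size [44. 63.] long dir 86.3
top px [230. 269.] 246 c [352.  23.] mean [355.  26.] size [55. 99.] long dir -28.9
```

View pics/s3c.png

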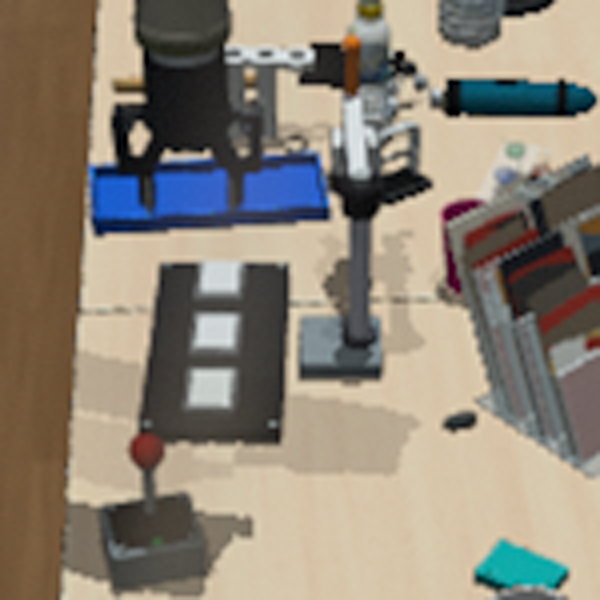

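All three blocks are on the stage at crop (220,278), (216,330) and (211,388). The handle is at about (352,65), i.e. full (278,156).

```bash
cat > arc.py <<'E'
from h import *
Hc=np.array([.6355,-.0035]); ex=np.array([.9968,-.0802]); ey=np.array([.0802,.9968])
def hp(th,r=.21): return Hc+r*(-np.cos(th)*ex+np.sin(th)*ey)
def th(p): d=np.array(p[:2])-Hc; return np.arctan2(d@ey,-d@ex),np.hypot(*d)
def find(m_=15):
    for n in('side','top'):
        im,D=imaging.grab_frame(n); H,S,V=cv2.split(cv2.cvtColor(im,cv2.COLOR_BGR2HSV)); P=pts(n,D)
        m=((H>4)&(H<15)&(S>170)&(V>120)&(P[...,2]>.2)&(P[...,2]<.32)&(P[...,0]>.35)&(P[...,0]<.8)&(abs(P[...,1])<.3))
        v,u=np.nonzero(m)
        if len(u)<5: print(n,'none');continue
        q=P[v,u]; c=q.mean(0); r=plane(n,u.mean(),v.mean(),.25)
        print(n,len(u),np.round([u.mean(),v.mean()]),'depth mean',np.round(c,3),'ray z',np.round(plane(n,u.mean(),v.mean(),c[2]),3),'th',np.round(th(c),3))
E
python3 - <<'E'
from arc import *
find()
go((.46,.1,.36,-4.6),(.652,.207,.36,-4.6))
E
```

```text
side 5 [278. 151.] depth mean [0.644 0.197 0.278] ray z [0.644 0.197 0.278] th [1.535 0.2  ]
top 17 [205. 160.] depth mean [0.645 0.206 0.28 ] ray z [0.645 0.206 0.28 ] th [1.536 0.21 ]
t 19.9 pos [ 0.4642 -0.2112  0.3489] yaw -4.8 q7 0.28 w 0.798 F [-0.1 -0.4 -0.1] g 0.0
(0.46, 0.1, 0.36, -4.6) -> [309.7 -30.1 -11.6] spin -0.003
(0.652, 0.207, 0.36, -4.6) -> [432.4 152.3 -12.1] spin -0.003
```

servo_tool(
  deltas=[
    [0.45,50,-5,-20,0],
    [0.45,100,-10,-20,0],
    [0.45,150,-15,-20,0],
    [0.45,200,-20,-20,0],
    [0.45,250,-25,-20,0],
    [0.45,300,-20,-20,0],
    [0.45,340,10,-20,0],
    [0.45,370,50,-20,0],
  ],
)

```text
t: 20.65
position: [0.5306, 0.151, 0.3704]
tcp_rot: [0.732, 0.681, 0.002, -0.001]
force: [-0.1, -1.1, 1.9]
gripper_width: 0.546
gripper_force: 0.0
```

```bash
python3 -c "
from h import *
go((.651,.207,.36,-4.6),(.651,.207,.25,-4.6))"
```

```text
t 20.6 pos [0.5306 0.151  0.3704] yaw -4.1 q7 -0.32 w 0.546 F [-0.1 -1.1  1.9] g 0.0
(0.651, 0.207, 0.36, -4.6) -> [ 64.5 116.   10.7] spin 0.008
(0.651, 0.207, 0.25, -4.6) -> [ 64.  116.  120.7] spin 0.008
```

servo_tool(
  deltas=[
    [0.45,30,40,0,0],
    [0.45,50,80,0,0],
    [0.45,60,110,0,0],
    [0.45,62,114,0,0],
    [0.45,62,114,0,0],
  ],
)

```text
t: 21.15
position: [0.6498, 0.1991, 0.3694]
tcp_rot: [0.735, 0.679, -0.0, 0.0]
force: [0.8, 0.0, -0.1]
gripper_width: 0.548
gripper_force: 0.0
```

Run:
```python
from arc import *
go((.651,.207,.255,-4.6))
for n in('side','top'):
    im,D=imaging.grab_frame(n); x,y=map(int,proj(n,(.651,.207,.28)))
    c=im[y-50:y+50,x-50:x+50]; cv2.imwrite(f'pics/h_{n}.png',cv2.resize(c,(400,400),interpolation=cv2.INTER_CUBIC))
a=np.hstack([cv2.imread('pics/h_side.png'),cv2.imread('pics/h_top.png')]); cv2.imwrite('pics/h.png',a)
```

```text
t 21.1 pos [0.6498 0.1991 0.3694] yaw -4.5 q7 -0.2 w 0.548 F [ 0.8  0.  -0.1] g 0.0
(0.651, 0.207, 0.255, -4.6) -> [  8.    0.6 114.4] spin 0.001
```

View pics/h.png

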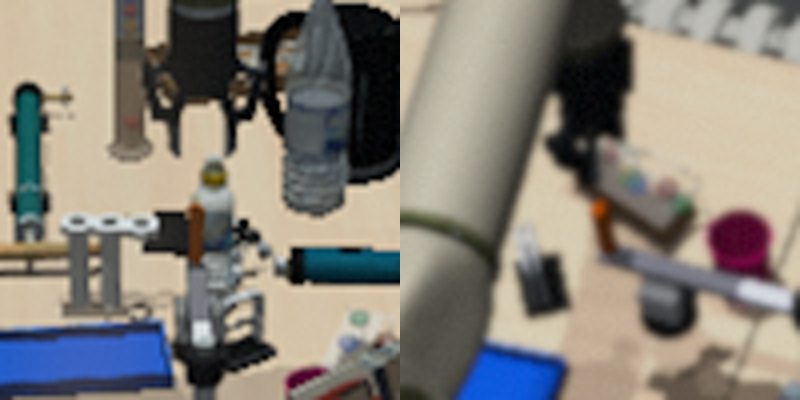

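In the left panel the jaws (175–230) are centred over the orange handle (197). Nothing else is near, so I go down.

servo_tool(
  deltas=[
    [0.45,8,0,25,0],
    [0.45,8,0,50,0],
    [0.45,8,0,75,0],
    [0.45,8,0,95,0],
    [0.45,8,0,105,0],
    [0.45,8,0,108,0],
    [0.45,8,0,108,0],
  ],
)

```text
t: 21.95
position: [0.6508, 0.2059, 0.2625]
tcp_rot: [0.735, 0.678, 0.001, -0.0]
force: [0.3, 0.6, 1.7]
gripper_width: 0.551
gripper_force: 0.0
```

Run:
```python
from arc import *
find()
T=[(*hp(t),.252,-4.6+np.degrees(1.57-t)) for t in (1.4,1.2,1.0,.8,.6,.4,.2,0)]
go(*[np.round(x,3).tolist() for x in T])
```

```text
side none
top none
t 22.1 pos [0.6513 0.2057 0.2629] yaw -4.6 q7 -0.18 w 0.547 F [ 0.  -0.1  0.4] g 0.0
[0.617, 0.206, 0.252, 5.14] -> [ -2.5 -34.2  10.8] spin -0.17
[0.575, 0.198, 0.252, 16.599] -> [-13.8 -75.4  10.7] spin -0.37
[0.537, 0.182, 0.252, 28.059] -> [ -32.8 -112.    10.7] spin -0.57
[0.502, 0.158, 0.252, 39.518] -> [ -59.6 -145.    10.6] spin -0.77
[0.472, 0.129, 0.252, 50.977] -> [ -90.9 -172.6   10.5] spin -0.97
[0.449, 0.094, 0.252, 62.436] -> [-127.6 -192.7   10.5] spin -1.17
[0.434, 0.055, 0.252, 73.895] -> [-167.7 -204.5   10.4] spin -1.37
[0.426, 0.013, 0.252, 85.354] -> [-210.2 -209.1   10.3] spin -1.57
```

servo_tool(
  deltas=[
    [0.45,-2.5,-34,6,-0.14],
    [0.45,-8,-55,6,-0.27],
    [0.45,-14,-75,6,-0.37],
    [0.45,-22,-94,6,-0.47],
    [0.45,-33,-112,6,-0.57],
    [0.45,-45,-129,6,-0.67],
    [0.45,-60,-145,6,-0.77],
    [0.45,-75,-159,6,-0.87],
  ],
)

```text
t: 22.85
position: [0.4863, 0.1435, 0.2564]
tcp_rot: [0.379, 0.925, 0.001, 0.0]
force: [2.1, 1.1, -1.6]
gripper_width: 0.551
gripper_force: 0.8
```

Run:
```python
from arc import *
print(th(sensors.get_obs()['position']))
T=[(*hp(t),.257,-4.6+np.degrees(1.57-t)) for t in (.6,.5,.4,.3,.2,.1,0,-.06)]
go(*[np.round(x,3).tolist() for x in T])
```

```text
(np.float64(0.6977988678206224), np.float64(0.20941350381154664))
t 22.9 pos [0.4863 0.1435 0.2564] yaw 45.5 q7 0.47 w 0.551 F [ 2.1  1.1 -1.6] g 0.8
[0.472, 0.129, 0.257, 50.977] -> [  0.1 -20.4  -0.6] spin -0.096
[0.46, 0.112, 0.257, 56.706] -> [ -3.3 -40.9  -0.7] spin -0.196
[0.449, 0.094, 0.257, 62.436] -> [ -8.1 -61.5  -0.7] spin -0.296
[0.44, 0.074, 0.257, 68.166] -> [-15.7 -82.   -0.8] spin -0.396
[0.434, 0.055, 0.257, 73.895] -> [-24.7 -99.8  -0.8] spin -0.496
[0.429, 0.034, 0.257, 79.625] -> [ -35.9 -118.3   -0.9] spin -0.596
[0.426, 0.013, 0.257, 85.354] -> [ -48.5 -135.3   -0.9] spin -0.696
[0.426, 0.001, 0.257, 88.792] -> [ -56.9 -143.9   -1. ] spin -0.756
```

servo_tool(
  deltas=[
    [0.45,0,-20,0,-0.1],
    [0.45,-3,-41,0,-0.2],
    [0.45,-8,-61,0,-0.3],
    [0.45,-16,-82,0,-0.4],
    [0.45,-25,-100,0,-0.5],
    [0.45,-36,-118,0,-0.6],
    [0.45,-48,-135,0,-0.7],
    [0.45,-57,-144,0,-0.75],
  ],
)

```text
t: 23.65
position: [0.4257, -0.0003, 0.2562]
tcp_rot: [0.015, 1.0, 0.001, 0.0]
force: [-1.6, 2.2, 0.5]
gripper_width: 0.547
gripper_force: 0.9
```

Run:
```python
from arc import *
print(th(sensors.get_obs()['position'])); go(); find()
im,D=imaging.grab_frame('side'); cv2.imwrite('pics/s4c.png',cv2.resize(im[140:290,170:320],(600,600),interpolation=cv2.INTER_CUBIC))
```

```text
(np.float64(-0.06511996365331443), np.float64(0.2098693237617296))
t 23.6 pos [ 4.257e-01 -3.000e-04  2.562e-01] yaw 88.3 q7 1.25 w 0.547 F [-1.6  2.2  0.5] g 0.9
side none
top none
```

View pics/s4c.png

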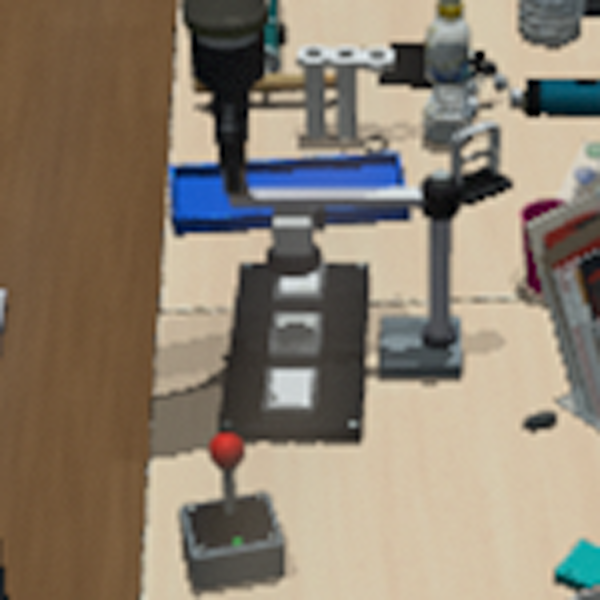

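The camera now hangs over the stage (crop 293,245) with the three blocks under it. I'll lift off and measure the joystick and the arm angle.

servo_tool(
  deltas=[
    [0.45,0,6,0,0],
    [0.45,0,6,0,0],
    [0.45,0,6,-40,0],
    [0.45,0,6,-80,0],
    [0.45,0,6,-120,0],
    [0.45,0,56,-120,0],
    [0.45,0,6,-120,0],
    [0.45,0,-60,-120,0],
  ],
)

```text
t: 24.6
position: [0.4245, -0.0414, 0.3754]
tcp_rot: [0.013, 1.0, -0.002, -0.0]
force: [0.6, -1.5, 0.6]
gripper_width: 0.547
gripper_force: 0.0
```

Run:
```python
from arc import *
from m import blob
find()
for n in('side','top'):
    im,D=imaging.grab_frame(n);P=pts(n,D); H,S,V=cv2.split(cv2.cvtColor(im,cv2.COLOR_BGR2HSV))
    g=(abs(P[...,0]-.42)<.07)&(abs(P[...,1]+.325)<.07)
    blob(n+' knob',im,P,g&((H<6)|(H>174))&(S>140)&(V>70)&(P[...,2]>.08),.135,n)
    blob(n+' dot',im,P,g&(H>40)&(H<80)&(S>100),.046,n)
    m=g&(abs(P[...,2]-.046)<.008); q=P[m][:,:2]; r=cv2.minAreaRect((q*1000).astype(np.float32)); print('box',r)
go((.42,-.2,.3,90),(.417,-.317,.22,97),(.417,-.317,.138,97))
```

```text
side 6 [228. 175.] depth mean [0.429 0.003 0.279] ray z [0.429 0.003 0.279] th [-0.051  0.207]
top none
side knob [226. 252.] 40 medP [ 0.414 -0.328  0.145] [ 414. -318.] [22. 35.] 0.8 mean [ 0.413 -0.316]
side dot [229. 275.] 3 medP [ 0.421 -0.343  0.043] [ 419. -344.] [6. 4.] 86.3 mean [ 0.42  -0.345]
box ((412.73931884765625, -323.7060546875), (90.24214935302734, 89.3125), 10.968246459960938)
top knob [323. 267.] 57 medP [ 0.409 -0.318  0.147] [ 417. -317.] [28. 29.] 16.7 mean [ 0.416 -0.317]
top dot [328. 277.] 17 medP [ 0.42  -0.344  0.05 ] [ 424. -343.] [16. 14.] 44.5 mean [ 0.424 -0.343]
box ((416.15966796875, -317.9950866699219), (93.28485870361328, 80.01591491699219), 9.078466415405273)
t 24.8 pos [ 0.4243 -0.0429  0.3755] yaw 88.1 q7 1.29 w 0.55 F [0.1 1.2 0.3] g 0.0
(0.42, -0.2, 0.3, 90) -> [  -0.9 -157.2   75.4] spin -0.033
(0.417, -0.317, 0.22, 97) -> [  -1.8 -274.3  155.2] spin -0.155
(0.417, -0.317, 0.138, 97) -> [  -1.8 -274.4  237.2] spin -0.155
```

servo_tool(
  deltas=[
    [0.4,-1,-50,20,-0.1],
    [0.4,-2,-100,40,-0.19],
    [0.4,-3,-150,60,-0.19],
    [0.4,-3,-200,90,-0.19],
    [0.4,-3,-245,130,-0.19],
    [0.4,-3,-274,150,-0.19],
    [0.4,-3,-274,150,-0.19],
    [0.4,-3,-274,150,-0.19],
  ],
)

```text
t: 25.6
position: [0.3926, -0.2977, 0.238]
tcp_rot: [-0.078, 0.997, -0.009, 0.01]
force: [0.0, -0.3, -0.2]
gripper_width: 0.602
gripper_force: 0.0
```

Run:
```python
from arc import *
b=np.radians(9); u=np.array([np.sin(b),-np.cos(b)]); k=np.array([.415,-.317])
go((*k,.22,99),(*k,.138,99),*[(*np.round(k+u*d,4),.136,99) for d in(.02,.042)])
```

```text
t 25.6 pos [ 0.3926 -0.2977  0.238 ] yaw 99.0 q7 1.88 w 0.602 F [ 0.  -0.3 -0.2] g 0.0
(np.float64(0.415), np.float64(-0.317), 0.22, 99) -> [-18.8 -22.2  18.8] spin -0.001
(np.float64(0.415), np.float64(-0.317), 0.138, 99) -> [-17.3 -20.6 100.8] spin -0.001
(np.float64(0.4181), np.float64(-0.3368), 0.136, 99) -> [-17.2 -40.6 103.2] spin -0.001
(np.float64(0.4216), np.float64(-0.3585), 0.136, 99) -> [-17.3 -62.6 103.6] spin -0.001
```

servo_tool(
  deltas=[
    [0.4,-18,-22,0,0],
    [0.4,-18,-22,0,0],
    [0.4,-18,-22,0,0],
    [0.4,-18,-22,0,0],
  ],
)

```text
t: 26.0
position: [0.3995, -0.3042, 0.2471]
tcp_rot: [-0.079, 0.997, -0.015, 0.017]
force: [0.1, -0.2, -0.3]
gripper_width: 0.598
gripper_force: 0.0
```

Run:
```python
from arc import *
b=np.radians(9); u=np.array([np.sin(b),-np.cos(b)]); k=np.array([.415,-.317])
go((*k,.22,99),(*k,.138,99),*[(*np.round(k+u*d,4),.136,99) for d in(.02,.042)])
```

```text
t 26.0 pos [ 0.3995 -0.3042  0.2471] yaw 99.1 q7 1.89 w 0.598 F [ 0.1 -0.2 -0.3] g 0.0
(np.float64(0.415), np.float64(-0.317), 0.22, 99) -> [-12.5 -14.2  28. ] spin 0.002
(np.float64(0.415), np.float64(-0.317), 0.138, 99) -> [ -9.9 -11.6 109.9] spin 0.002
(np.float64(0.4181), np.float64(-0.3368), 0.136, 99) -> [ -9.7 -31.5 112.5] spin 0.002
(np.float64(0.4216), np.float64(-0.3585), 0.136, 99) -> [ -9.8 -53.5 113.3] spin 0.002
```

Run:
```python
from h import *
o=sensors.get_obs(); print(np.round(o['joint_positions'],3),np.round(o['qvel'],3),np.round(o['effort'],1))
```

```text
[-1.065 -0.499  1.338  1.873  0.512  1.375  1.885] [ 0.002  0.001  0.004  0.008  0.002 -0.004  0.001] [  0.   23.  -18.4 -35.5   0.1  -0.2  -0. ]
```

Joints 2 and 3 are at their limits (the elbow drifted). I'll unwind the spin and push the knob with shut fingers from its left instead.

servo_tool(
  deltas=[
    [0.4,-10,30,-40,0.15],
    [0.4,-20,60,-70,0.3],
    [0.6,-30,90,-90,0.45],
    [0.8,-40,110,-90,0.6],
    [1,-50,120,-90,0.75],
    [1,-50,120,-90,0.9],
    [1,-50,120,-90,1.05],
    [1,-50,120,-90,1.2],
  ],
)

```text
t: 26.8
position: [0.4264, -0.1753, 0.3341]
tcp_rot: [0.5, 0.866, -0.003, 0.022]
force: [0.3, -1.2, -0.4]
gripper_width: -0.001
gripper_force: 0.0
```

servo_tool(
  deltas=[
    [1,0,0,0,0.15],
    [1,0,0,0,0.3],
    [1,0,0,0,0.45],
    [1,0,0,0,0.55],
    [1,0,0,0,0.55],
  ],
)

```text
t: 27.3
position: [0.4263, -0.1754, 0.3342]
tcp_rot: [0.715, 0.699, 0.003, 0.022]
force: [-0.3, -0.8, 0.1]
gripper_width: 0.003
gripper_force: 0.0
```

Run:
```python
from arc import *
find()
print(np.round(sensors.get_obs()['joint_positions'],3))
b=np.radians(9); u=np.array([np.sin(b),-np.cos(b)]); k=np.array([.415,-.317])
go(*[(*np.round(k+u*d,4),.14,9) for d in(-.05,-.028,.008)])
```

```text
side none
top none
[-0.621 -0.213  0.791  1.807  0.173  1.448  0.126]
t 27.4 pos [ 0.4263 -0.1756  0.3343] yaw -1.0 q7 0.13 w -0.003 F [ 0.4 -0.5 -0.6] g 0.0
(np.float64(0.4072), np.float64(-0.2676), 0.14, 9) -> [-87.1 -24.5 195.9] spin -0.174
(np.float64(0.4106), np.float64(-0.2893), 0.14, 9) -> [-108.7  -20.7  196.6] spin -0.174
(np.float64(0.4163), np.float64(-0.3249), 0.14, 9) -> [-144.2  -14.5  197.8] spin -0.174
```

servo_tool(
  deltas=[
    [1,-30,-8,30,0],
    [1,-55,-16,70,0],
    [1,-72,-22,110,0],
    [1,-78,-24,150,0],
    [1,-80,-24,180,0],
    [1,-80,-24,196,0],
    [1,-80,-24,196,0],
    [1,-80,-24,196,0],
  ],
)

```text
t: 28.2
position: [0.4078, -0.2606, 0.1403]
tcp_rot: [0.714, 0.7, 0.003, 0.022]
force: [0.1, -1.4, 0.8]
gripper_width: -0.0
gripper_force: 0.0
```

Run:
```python
from arc import *
find()
print(np.round(sensors.get_obs()['joint_positions'],3))
b=np.radians(9); u=np.array([np.sin(b),-np.cos(b)]); k=np.array([.415,-.317])
go(*[(*np.round(k+u*d,4),.14) for d in(-.05,-.028,.008)])
```

```text
side none
top 13 [235. 222.] depth mean [0.427 0.012 0.278] ray z [0.427 0.012 0.278] th [-0.006  0.209]
[-0.542  0.135  1.091  2.04  -0.138  0.997  0.595]
t 28.3 pos [ 0.4084 -0.2606  0.1409] yaw -1.1 q7 0.6 w 0.002 F [ 0.4 -0.1 -0.2] g 0.0
(np.float64(0.4072), np.float64(-0.2676), 0.14) -> [-7.  -1.1  1.1] spin 0
(np.float64(0.4106), np.float64(-0.2893), 0.14) -> [-28.6   2.7   1.8] spin 0
(np.float64(0.4163), np.float64(-0.3249), 0.14) -> [-64.   9.   3.] spin 0
```

servo_tool(
  deltas=[
    [1,-15,1,1,0],
    [1,-29,3,2,0],
    [1,-38,4,2,0],
    [1,-46,6,3,0],
    [1,-54,8,3,0],
    [1,-60,9,3,0],
    [1,-60,9,3,0],
  ],
)

```text
t: 29.0
position: [0.4154, -0.321, 0.1386]
tcp_rot: [0.714, 0.7, 0.003, 0.022]
force: [0.5, 2.0, 0.2]
gripper_width: -0.001
gripper_force: 1.3
```

Run:
```python
from arc import *
go()
n='side'
im,D=imaging.grab_frame(n);P=pts(n,D); H,S,V=cv2.split(cv2.cvtColor(im,cv2.COLOR_BGR2HSV))
g=(abs(P[...,0]-.42)<.08)&(abs(P[...,1]+.345)<.09)&((H<6)|(H>174))&(S>140)&(V>70)&(P[...,2]>.08)
v,u=np.nonzero(g); print(len(u),np.median(P[v,u],0),u.mean(),v.mean(),plane(n,u.mean(),v.mean(),.127))
cv2.imwrite('pics/s5c.png',cv2.resize(im[200:300,180:280],(500,500),interpolation=cv2.INTER_CUBIC))
```

```text
t 29.0 pos [ 0.4154 -0.321   0.1386] yaw -1.2 q7 0.82 w -0.001 F [0.5 2.  0.2] g 1.3
39 [ 0.4176636  -0.35732394  0.14039911] 226.71794871794873 257.71794871794873 [ 0.416259   -0.34208494  0.127     ]
```

View pics/s5c.png

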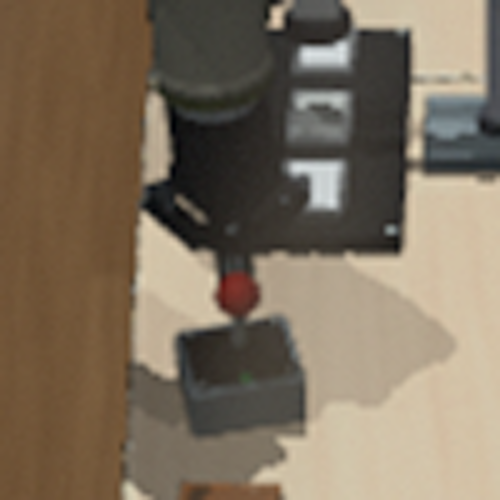

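The knob leans towards the green dot (crop 238,293), not fully. I'll push about 10 mm more and hold.

servo_tool(
  deltas=[
    [1,-4,0,1,0],
    [1,-8,0,2,0],
    [1,-11,0,2,0],
    [1,-11,0,2,0],
    [1,-11,0,2,0],
    [1,-11,0,2,0],
    [1,-11,0,2,0],
    [1,-11,0,2,0],
  ],
)

```text
t: 29.85
position: [0.415, -0.3309, 0.1364]
tcp_rot: [0.714, 0.7, 0.003, 0.021]
force: [-1.2, 6.3, -2.1]
gripper_width: -0.002
gripper_force: 3.1
```

Run:
```python
from arc import *
go()
n='side'
im,D=imaging.grab_frame(n);P=pts(n,D); H,S,V=cv2.split(cv2.cvtColor(im,cv2.COLOR_BGR2HSV))
g=(abs(P[...,0]-.42)<.08)&(abs(P[...,1]+.345)<.09)&((H<6)|(H>174))&(S>140)&(V>70)&(P[...,2]>.08)
v,u=np.nonzero(g); print(len(u),np.median(P[v,u],0),plane(n,u.mean(),v.mean(),.127))
find()
```

```text
t 29.9 pos [ 0.415  -0.3309  0.1364] yaw -1.1 q7 0.85 w -0.002 F [-1.2  6.3 -2.1] g 3.1
38 [ 0.41607506 -0.36708898  0.13532921] [ 0.41605249 -0.35698303  0.127     ]
side none
top none
```

servo_tool(
  deltas=[
    [1,0,0,0,0],
    [1,0,0,0,0],
    [1,0,0,0,0],
    [1,0,0,0,0],
    [1,0,0,0,0],
    [1,0,0,0,0],
    [1,0,0,0,0],
    [1,0,0,0,0],
  ],
)

```text
t: 30.8
position: [0.4151, -0.3309, 0.1364]
tcp_rot: [0.714, 0.7, 0.003, 0.021]
force: [-0.4, 6.4, -0.9]
gripper_width: 0.003
gripper_force: 3.1
```

servo_tool(
  deltas=[
    [1,0,0,0,0],
    [1,0,0,0,0],
    [1,0,0,0,0],
    [1,0,0,0,0],
    [1,0,0,0,0],
    [1,0,0,0,0],
    [1,0,0,0,0],
    [1,0,0,0,0],
  ],
)

```text
t: 31.6
position: [0.415, -0.3309, 0.1364]
tcp_rot: [0.714, 0.7, 0.003, 0.021]
force: [-1.1, 5.2, -1.3]
gripper_width: 0.001
gripper_force: 3.1
```

servo_tool(
  deltas=[
    [1,10,0,0,0],
    [1,22,0,0,0],
    [1,34,0,0,0],
    [1,46,0,0,0],
    [1,58,0,0,0],
    [1,70,0,0,0],
    [1,75,0,-30,0],
    [1,75,0,-80,0],
  ],
)

```text
t: 32.4
position: [0.4129, -0.2541, 0.214]
tcp_rot: [0.714, 0.7, 0.001, 0.021]
force: [0.7, 1.6, 2.0]
gripper_width: 0.005
gripper_force: 0.0
```

servo_tool(
  deltas=[
    [1,0,0,-50,0],
    [1,0,0,-100,0],
    [1,0,0,-140,0],
    [1,0,0,-140,0],
  ],
)

```text
t: 32.8
position: [0.4106, -0.2524, 0.3598]
tcp_rot: [0.714, 0.699, 0.006, 0.025]
force: [0.5, 0.5, -1.2]
gripper_width: -0.001
gripper_force: 0.0
```

Run:
```python
from arc import *
go((.43,-.08,.37,-1),(.415,-.05,.37,-1),(.415,-.05,.26,-1))
n='side'
im,D=imaging.grab_frame(n);P=pts(n,D); H,S,V=cv2.split(cv2.cvtColor(im,cv2.COLOR_BGR2HSV))
g=(abs(P[...,0]-.42)<.08)&(abs(P[...,1]+.345)<.09)&((H<6)|(H>174))&(S>140)&(V>70)&(P[...,2]>.08)
v,u=np.nonzero(g); print(len(u),np.median(P[v,u],0))
print(np.round(sensors.get_obs()['joint_positions'],3)); find()
```

```text
t 32.8 pos [ 0.4106 -0.2524  0.3598] yaw -1.2 q7 0.26 w -0.001 F [ 0.5  0.5 -1.2] g 0.0
(0.43, -0.08, 0.37, -1) -> [172.4  16.3 -14.1] spin -0.003
(0.415, -0.05, 0.37, -1) -> [202.1   0.7 -15.6] spin -0.003
(0.415, -0.05, 0.26, -1) -> [205.   -4.3  94.3] spin -0.003
40 [ 0.41441056 -0.32703364  0.14546195]
[-0.689 -0.234  0.993  1.732  0.21   1.493  0.264]
side none
top 15 [235. 222.] depth mean [0.427 0.011 0.278] ray z [0.427 0.011 0.278] th [-0.009  0.209]
```

Focus sweep done: the knob is back at centre and the arm is at about 0 rad. Next I'll cage the handle again and swing it back.

servo_tool(
  deltas=[
    [0.45,30,5,-20,-0.1],
    [0.45,70,8,-25,-0.25],
    [0.45,110,10,-25,-0.4],
    [0.45,150,10,-25,-0.55],
    [0.45,190,10,-25,-0.7],
    [0.45,230,10,-25,-0.85],
    [0.45,255,10,-25,-1],
    [0.45,262,10,-25,-1.15],
  ],
)

```text
t: 33.75
position: [0.423, 0.0142, 0.3714]
tcp_rot: [0.214, 0.977, -0.011, 0.019]
force: [0.9, -1.1, -0.7]
gripper_width: 0.546
gripper_force: 0.0
```

servo_tool(
  deltas=[
    [0.45,0,0,0,-0.13],
    [0.45,0,0,0,-0.26],
    [0.45,0,0,0,-0.26],
  ],
)

```text
t: 34.05
position: [0.4234, 0.0113, 0.3719]
tcp_rot: [0.089, 0.996, -0.012, 0.018]
force: [-0.0, -0.4, 0.2]
gripper_width: 0.549
gripper_force: 0.0
```

Run:
```python
from arc import *
print(np.round(sensors.get_obs()['joint_positions'],3)); 
go((.427,.012,.375,82),(.427,.012,.257,82))
```

```text
[-1.071 -0.334  0.714  1.8    0.255  1.576  1.013]
t 34.0 pos [0.4234 0.0113 0.3719] yaw 79.7 q7 1.01 w 0.549 F [-0.  -0.4  0.2] g 0.0
(0.427, 0.012, 0.375, 82) -> [-3.5  1.3 -2.9] spin -0.04
(0.427, 0.012, 0.257, 82) -> [  1.    3.8 114.9] spin -0.04
```

servo_tool(
  deltas=[
    [0.45,-3,1,20,0],
    [0.45,-2,2,45,0],
    [0.45,-1,3,70,0],
    [0.45,0,3,92,0],
    [0.45,1,4,106,0],
    [0.45,1,4,114,0],
    [0.45,1,4,114,0],
  ],
)

```text
t: 34.75
position: [0.4269, 0.0121, 0.2582]
tcp_rot: [0.092, 0.996, -0.013, 0.018]
force: [-0.4, 0.5, 0.7]
gripper_width: 0.555
gripper_force: 0.0
```

Run:
```python
from arc import *
print(np.round(sensors.get_obs()['joint_positions'],3)); 
T=[(*hp(t),.257,-4.6+np.degrees(1.57-t)) for t in (0.1,.2,.3,.4,.5,.6,.7,.8)]
go(*[np.round(x,3).tolist() for x in T])
```

```text
[-1.077 -0.282  0.794  1.999  0.244  1.325  1.029]
t 34.8 pos [0.4269 0.0121 0.2582] yaw 79.4 q7 1.03 w 0.555 F [-0.4  0.5  0.7] g 0.0
[0.429, 0.034, 0.257, 79.625] -> [ 2.  22.   0.6] spin -0.003
[0.434, 0.055, 0.257, 73.895] -> [ 0.9 43.5  0.2] spin 0.097
[0.44, 0.074, 0.257, 68.166] -> [-1.5 63.3 -0.2] spin 0.197
[0.449, 0.094, 0.257, 62.436] -> [-6.7 84.6 -0.4] spin 0.297
[0.46, 0.112, 0.257, 56.706] -> [-14.3 104.3  -0.6] spin 0.397
[0.472, 0.129, 0.257, 50.977] -> [-22.9 123.2  -0.6] spin 0.497
[0.486, 0.144, 0.257, 45.247] -> [-34.  140.5  -0.6] spin 0.597
[0.502, 0.158, 0.257, 39.518] -> [-47.1 157.2  -0.4] spin 0.697
```

servo_tool(
  deltas=[
    [0.45,2,22,0,0],
    [0.45,1,43,0,0.1],
    [0.45,-2,63,0,0.2],
    [0.45,-7,85,0,0.3],
    [0.45,-14,104,0,0.4],
    [0.45,-23,123,0,0.5],
    [0.45,-34,140,0,0.6],
    [0.45,-47,157,0,0.7],
  ],
)

```text
t: 35.55
position: [0.5023, 0.1595, 0.2583]
tcp_rot: [0.429, 0.903, -0.005, 0.022]
force: [-2.9, -0.5, 1.0]
gripper_width: 0.549
gripper_force: 1.0
```

Run:
```python
from arc import *
print(np.round(sensors.get_obs()['joint_positions'],3)); 
T=[(*hp(t),.257,-4.6+np.degrees(1.57-t)) for t in (0.9,1,1.1,1.2,1.3,1.4,1.5,1.6)]
go(*[np.round(x,3).tolist() for x in T])
```

```text
[-1.11   0.096  0.746  1.77  -0.029  1.278  0.325]
t 35.5 pos [0.5023 0.1595 0.2583] yaw 39.2 q7 0.33 w 0.549 F [-2.9 -0.5  1. ] g 1.0
[0.519, 0.171, 0.257, 33.788] -> [-1.6 20.2  1.5] spin 0.095
[0.537, 0.182, 0.257, 28.059] -> [-4.4 41.1  1.9] spin 0.195
[0.556, 0.191, 0.257, 22.329] -> [-9.4 61.5  2.3] spin 0.295
[0.575, 0.198, 0.257, 16.599] -> [-16.   80.7   2.8] spin 0.395
[0.596, 0.203, 0.257, 10.87] -> [-25.4 100.1   3.4] spin 0.495
[0.617, 0.206, 0.257, 5.14] -> [-36.4 118.2   4.1] spin 0.595
[0.637, 0.206, 0.257, -0.589] -> [-49.  133.7   4.8] spin 0.695
[0.658, 0.205, 0.257, -6.319] -> [-63.  149.4   5.5] spin 0.795
```

servo_tool(
  deltas=[
    [0.45,-2,20,1,0.1],
    [0.45,-4,41,1,0.2],
    [0.45,-9,61,1,0.3],
    [0.45,-16,81,2,0.4],
    [0.45,-25,100,2,0.5],
    [0.45,-36,118,3,0.6],
    [0.45,-49,134,3,0.7],
    [0.45,-63,149,3,0.8],
  ],
)

```text
t: 36.35
position: [0.6575, 0.2061, 0.2588]
tcp_rot: [0.746, 0.666, 0.004, 0.021]
force: [-1.8, 1.3, -1.8]
gripper_width: 0.551
gripper_force: 0.9
```

servo_tool(
  deltas=[
    [0.45,0,-5,0,0],
    [0.45,0,-6,0,0],
    [0.45,0,-6,-35,0],
    [0.45,0,-6,-75,0],
    [0.45,0,-6,-115,0],
    [0.45,-20,-50,-115,0],
    [0.45,-30,-100,-115,0],
    [0.3,-40,-140,-115,0],
  ],
)

```text
t: 37.15
position: [0.5076, 0.1829, 0.3691]
tcp_rot: [0.744, 0.668, 0.004, 0.022]
force: [-1.1, 0.8, 2.1]
gripper_width: 0.691
gripper_force: 0.0
```

Run:
```python
from arc import *
from w import wb
print(np.round(sensors.get_obs()['joint_positions'],3)); find()
im,D=imaging.grab_frame('side'); cv2.imwrite('pics/s6c.png',cv2.resize(im[140:290,170:320],(600,600),interpolation=cv2.INTER_CUBIC))
wb(im,'side',(220,200),(270,260),val=150,sat=60,z=.032)
H,S,V=cv2.split(cv2.cvtColor(im,cv2.COLOR_BGR2HSV)); P=pts('side',D)
m=(H>105)&(H<125)&(S>150)&(P[...,1]>.2)&(P[...,1]<.42)&(P[...,0]<.7)&(P[...,2]>.012)&(P[...,2]<.03)
r=cv2.minAreaRect((P[m][:,:2]*1000).astype(np.float32)); print('tray rim side',r)
go((.481,.009,.25,-4.6))
```

```text
[-1.304  0.093  0.929  1.556 -0.036  1.507 -0.485]
side 9 [279. 150.] depth mean [0.648 0.198 0.28 ] ray z [0.648 0.198 0.28 ] th [1.554 0.202]
top 16 [205. 159.] depth mean [0.651 0.207 0.28 ] ray z [0.651 0.207 0.28 ] th [1.564 0.211]
side px [243. 223.] 82 c [482.   7.] mean [482.   6.] size [44. 54.] long dir 83.7
side px [242. 236.] 105 c [475. -93.] mean [475. -93.] size [46. 62.] long dir 86.3
tray rim side ((475.7091064453125, 319.9828186035156), (281.0961608886719, 144.1162109375), 2.0727877616882324)
t 37.3 pos [0.507  0.184  0.3705] yaw -6.0 q7 -0.48 w 0.701 F [0.4 0.7 0.3] g 0.0
(0.481, 0.009, 0.25, -4.6) -> [-174.8  -11.9  123.1] spin -0.025
```

View pics/s6c.png

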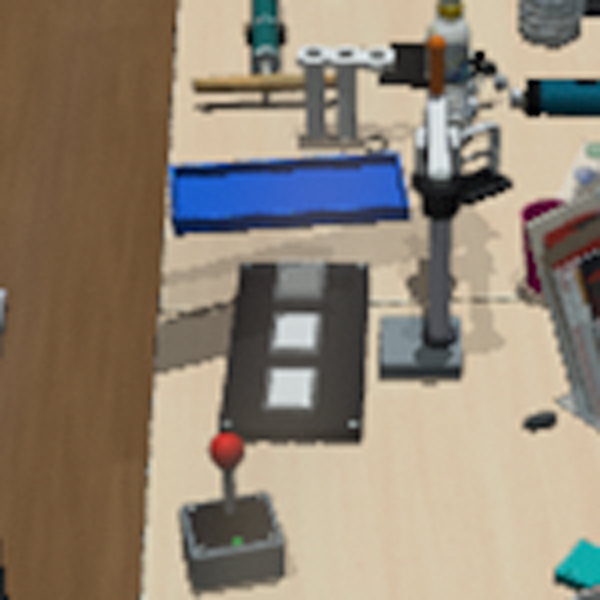

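The arm is back at ~1.57 rad and the blocks lie at crop (300,280), (296,330) and (291,388). Now I take the left block.

```bash
python3 -c "
from h import *
go((.488,.108,.2,-4.6),(.488,.108,.046,-4.6))"
```

```text
t 37.3 pos [0.507  0.184  0.3705] yaw -6.0 q7 -0.48 w 0.701 F [0.4 0.7 0.3] g 0.0
(0.488, 0.108, 0.2, -4.6) -> [-74.8 -17.1 171.3] spin -0.025
(0.488, 0.108, 0.046, -4.6) -> [-72.2 -22.8 325.1] spin -0.025
```

servo_tool(
  deltas=[
    [0.2,-35,-6,30,-0.02],
    [0.2,-60,-12,70,-0.02],
    [0.2,-74,-15,115,-0.02],
    [0.2,-75,-17,160,-0.02],
    [0.2,-74,-19,205,-0.02],
    [0.2,-73,-20,250,-0.02],
    [0.2,-72,-22,285,-0.02],
    [0.2,-72,-22,290,-0.02],
  ],
)

```text
t: 38.1
position: [0.4884, 0.105, 0.0773]
tcp_rot: [0.738, 0.674, 0.001, 0.022]
force: [-0.1, -1.1, -0.3]
gripper_width: 0.799
gripper_force: 0.0
```

```bash
python3 -c "
from h import *
go((.488,.108,.046,-4.6))"
```

```text
t 38.1 pos [0.4884 0.105  0.0773] yaw -5.2 q7 -0.16 w 0.799 F [-0.1 -1.1 -0.3] g 0.0
(0.488, 0.108, 0.046, -4.6) -> [ 3.9 -1.8 31.2] spin -0.01
```

servo_tool(
  deltas=[
    [0.2,3,-1,15,0],
    [0.2,3,-1,25,0],
    [0.2,3,-1,31,0],
    [0.2,3,-1,31,0],
    [0.5,3,-1,31,0],
    [0.5,3,-1,31,0],
    [0.5,3,-1,31,0],
    [0.5,3,-1,31,0],
  ],
)

```text
t: 38.9
position: [0.4907, 0.1086, 0.051]
tcp_rot: [0.738, 0.674, 0.004, 0.022]
force: [-6.1, -0.0, 15.5]
gripper_width: 0.609
gripper_force: 59.7
```

servo_tool(
  deltas=[
    [0.5,0,0,-30,0],
    [0.5,0,0,-80,0],
    [0.5,0,0,-120,0],
    [0.5,0,0,-150,0],
    [0.5,0,0,-150,0],
  ],
)

```text
t: 39.4
position: [0.487, 0.1132, 0.2036]
tcp_rot: [0.738, 0.674, 0.008, 0.022]
force: [-0.5, 0.3, -1.0]
gripper_width: 0.602
gripper_force: 62.4
```

```bash
python3 -c "
from h import *
go((.564,.326,.2,2.6),(.564,.326,.055,2.6))"
```

```text
t 39.4 pos [0.487  0.1132 0.2036] yaw -5.2 q7 -0.37 w 0.602 F [-0.5  0.3 -1. ] g 62.4
(0.564, 0.326, 0.2, 2.6) -> [218.9  57.3   2.1] spin -0.136
(0.564, 0.326, 0.055, 2.6) -> [221.5  51.1 146.9] spin -0.136
```

servo_tool(
  deltas=[
    [0.5,40,5,0,-0.07],
    [0.5,85,15,0,-0.136],
    [0.5,130,28,0,-0.136],
    [0.5,175,42,0,-0.136],
    [0.5,215,55,0,-0.136],
    [0.5,220,54,40,-0.136],
    [0.5,221,52,85,-0.136],
    [0.5,221,51,110,-0.136],
  ],
)

```text
t: 40.2
position: [0.5582, 0.3245, 0.082]
tcp_rot: [0.69, 0.723, 0.0, 0.022]
force: [-0.5, 0.1, -0.1]
gripper_width: 0.606
gripper_force: 62.7
```

```bash
python3 -c "
from h import *
go((.564,.326,.038,2.6))"
```

```text
t 40.2 pos [0.5582 0.3245 0.082 ] yaw 2.7 q7 -0.24 w 0.606 F [-0.5  0.1 -0.1] g 62.7
(0.564, 0.326, 0.038, 2.6) -> [ 2.6  4.6 44.1] spin 0.001
```

servo_tool(
  deltas=[
    [0.5,3,5,18,0],
    [0.5,3,5,30,0],
    [0.5,3,5,38,0],
    [0.5,3,5,43,0],
    [0.5,3,5,43,0],
    [0.22,3,5,43,0],
    [0.22,3,5,43,0],
    [0.22,3,5,43,0],
  ],
)

```text
t: 41.0
position: [0.5664, 0.3274, 0.0441]
tcp_rot: [0.691, 0.723, 0.003, 0.022]
force: [-0.4, -0.1, 0.6]
gripper_width: 0.779
gripper_force: 0.0
```

servo_tool(
  deltas=[
    [0.22,0,0,-30,0],
    [0.22,0,0,-80,0],
    [0.22,0,0,-130,0],
    [0.22,0,0,-170,0],
    [0.22,0,0,-170,0],
  ],
)

```text
t: 41.5
position: [0.5624, 0.3327, 0.2198]
tcp_rot: [0.691, 0.723, 0.007, 0.023]
force: [0.7, -1.5, 0.1]
gripper_width: 0.781
gripper_force: 0.0
```

Run:
```python
from w import *
im,D=imaging.grab_frame('side')
wb(im,'side',(200,180),(290,260),val=150,sat=60,z=.032)
go((.48,.009,.2,-4.6),(.48,.009,.051,-4.6))
```

```text
side px [243. 222.] 81 c [482.   7.] mean [482.   7.] size [44. 54.] long dir 83.8
side px [242. 236.] 105 c [475. -93.] mean [475. -93.] size [46. 62.] long dir 86.3
t 41.5 pos [0.5613 0.3324 0.2166] yaw 2.6 q7 -0.31 w 0.782 F [-0.3  0.  -0.3] g 0.0
(0.48, 0.009, 0.2, -4.6) -> [-318.8  -96.7   20.8] spin 0.126
(0.48, 0.009, 0.051, -4.6) -> [-315.1 -102.5  169.7] spin 0.126
```

servo_tool(
  deltas=[
    [0.2,-25,-40,0,0.06],
    [0.2,-65,-65,0,0.126],
    [0.2,-110,-80,0,0.126],
    [0.2,-155,-90,0,0.126],
    [0.2,-205,-95,0,0.126],
    [0.2,-255,-97,0,0.126],
    [0.2,-300,-98,20,0.126],
    [0.2,-317,-98,60,0.126],
  ],
)

```text
t: 42.35
position: [0.4796, 0.0061, 0.1607]
tcp_rot: [0.736, 0.677, 0.009, 0.02]
force: [-0.2, 4.4, -2.0]
gripper_width: 0.804
gripper_force: 0.0
```

Run:
```python
from w import *
go((.481,.009,.051,-4.6))
```

```text
t 42.4 pos [0.4796 0.0061 0.1607] yaw -4.8 q7 -0.09 w 0.804 F [-0.2  4.4 -2. ] g 0.0
(0.481, 0.009, 0.051, -4.6) -> [  4.5  -3.5 109.6] spin -0.004
```

servo_tool(
  deltas=[
    [0.2,2,0,35,0],
    [0.2,2,0,70,0],
    [0.2,2,0,92,0],
    [0.2,2,0,103,0],
    [0.2,2,0,108,0],
    [0.2,2,0,108,0],
  ],
)

```text
t: 42.95
position: [0.4827, 0.0082, 0.0514]
tcp_rot: [0.735, 0.678, 0.004, 0.022]
force: [0.2, -0.6, -0.6]
gripper_width: 0.802
gripper_force: 0.0
```

Run:
```python
from w import *
go((.481,.009,.049,-4.6))
```

```text
t 43.0 pos [0.4827 0.0082 0.0514] yaw -4.6 q7 0.16 w 0.802 F [ 0.2 -0.6 -0.6] g 0.0
(0.481, 0.009, 0.049, -4.6) -> [ 0.7 -1.9  2.3] spin 0.0
```

servo_tool(
  deltas=[
    [0.2,1,-1,1,0],
    [0.5,1,-1,1,0],
    [0.5,1,-1,1,0],
    [0.5,1,-1,1,0],
    [0.5,1,-1,1,0],
  ],
)

```text
t: 43.45
position: [0.482, 0.0099, 0.0515]
tcp_rot: [0.735, 0.678, 0.005, 0.021]
force: [-9.0, 1.9, 21.2]
gripper_width: 0.606
gripper_force: 58.6
```

servo_tool(
  deltas=[
    [0.5,0,0,-30,0],
    [0.5,0,0,-80,0],
    [0.5,0,0,-120,0],
    [0.5,0,0,-150,0],
    [0.5,0,0,-150,0],
  ],
)

```text
t: 43.95
position: [0.4785, 0.0135, 0.2033]
tcp_rot: [0.735, 0.678, 0.01, 0.02]
force: [0.6, 0.1, -0.7]
gripper_width: 0.598
gripper_force: 62.3
```

```bash
python3 -c "
from h import *
go((.48,.322,.2,2.6),(.48,.322,.055,2.6))"
```

```text
t 44.0 pos [0.4785 0.0135 0.2033] yaw -4.6 q7 -0.3 w 0.598 F [ 0.6  0.1 -0.7] g 62.3
(0.48, 0.322, 0.2, 2.6) -> [307.6 -23.5  -1.6] spin -0.126
(0.48, 0.322, 0.055, 2.6) -> [309.4 -29.6 143.3] spin -0.126
```

servo_tool(
  deltas=[
    [0.5,45,-4,0,-0.07],
    [0.5,95,-7,0,-0.126],
    [0.5,145,-11,0,-0.126],
    [0.5,195,-15,0,-0.126],
    [0.5,245,-19,0,-0.126],
    [0.5,290,-23,0,-0.126],
    [0.5,308,-25,40,-0.126],
    [0.5,309,-28,85,-0.126],
  ],
)

```text
t: 44.75
position: [0.4764, 0.3252, 0.1046]
tcp_rot: [0.689, 0.725, 0.003, 0.022]
force: [-0.8, 0.6, -0.9]
gripper_width: 0.59
gripper_force: 62.4
```

```bash
python3 -c "
from h import *
go((.48,.322,.041,2.6))"
```

```text
t 44.8 pos [0.4764 0.3252 0.1046] yaw 2.9 q7 -0.28 w 0.59 F [-0.8  0.6 -0.9] g 62.4
(0.48, 0.322, 0.041, 2.6) -> [-1.6  1.1 63.8] spin 0.006
```

servo_tool(
  deltas=[
    [0.5,-1,1,25,0],
    [0.5,-1,1,45,0],
    [0.5,-1,1,56,0],
    [0.5,-1,1,62,0],
    [0.5,-1,1,62,0],
    [0.22,-1,1,62,0],
    [0.22,-1,1,62,0],
    [0.22,-1,1,62,0],
  ],
)

```text
t: 45.55
position: [0.4801, 0.319, 0.0455]
tcp_rot: [0.691, 0.723, 0.003, 0.022]
force: [1.0, -0.5, 0.9]
gripper_width: 0.776
gripper_force: 0.0
```

servo_tool(
  deltas=[
    [0.22,0,0,-30,0],
    [0.22,0,0,-80,0],
    [0.22,0,0,-130,0],
    [0.22,0,0,-160,0],
    [0.22,0,0,-160,0],
  ],
)

```text
t: 46.05
position: [0.4758, 0.324, 0.2091]
tcp_rot: [0.691, 0.723, 0.006, 0.022]
force: [-0.1, 0.7, -0.5]
gripper_width: 0.779
gripper_force: 0.0
```

Run:
```python
from w import *
im,D=imaging.grab_frame('side')
wb(im,'side',(200,180),(290,260),val=150,sat=60,z=.032)
go((.4735,-.09,.2,-4.6),(.4735,-.09,.055,-4.6))
```

```text
side px [260. 185.] 66 c [567. 309.] mean [567. 309.] size [48. 56.] long dir 87.9
side px [242. 236.] 104 c [475. -93.] mean [475. -93.] size [44. 64.] long dir 83.6
t 46.1 pos [0.4748 0.3237 0.2066] yaw 2.7 q7 -0.36 w 0.777 F [-0.  -0.4 -0.4] g 0.0
(0.4735, -0.09, 0.2, -4.6) -> [-412.9  -20.8   16.3] spin 0.127
(0.4735, -0.09, 0.055, -4.6) -> [-409.3  -26.1  161.1] spin 0.127
```

servo_tool(
  deltas=[
    [0.2,-45,0,0,0.06],
    [0.2,-95,-3,0,0.126],
    [0.2,-145,-6,0,0.126],
    [0.2,-195,-9,0,0.126],
    [0.2,-245,-12,0,0.126],
    [0.2,-295,-15,0,0.126],
    [0.2,-345,-18,0,0.126],
    [0.2,-390,-21,0,0.126],
  ],
)

```text
t: 46.9
position: [0.4698, -0.0695, 0.2143]
tcp_rot: [0.735, 0.678, 0.004, 0.021]
force: [1.1, 0.6, -0.0]
gripper_width: 0.798
gripper_force: 0.0
```

Run:
```python
from w import *
go((.4735,-.09,.055,-4.6))
```

```text
t 46.9 pos [ 0.4698 -0.0695  0.2143] yaw -4.6 q7 -0.29 w 0.798 F [ 1.1  0.6 -0. ] g 0.0
(0.4735, -0.09, 0.055, -4.6) -> [-16.6  -0.6 159.8] spin 0.001
```

servo_tool(
  deltas=[
    [0.2,-20,3,30,0],
    [0.2,-20,3,75,0],
    [0.2,-18,2,115,0],
    [0.2,-17,0,140,0],
    [0.2,-17,0,152,0],
    [0.2,-17,0,157,0],
    [0.2,-17,0,157,0],
  ],
)

```text
t: 47.6
position: [0.4741, -0.0895, 0.0584]
tcp_rot: [0.735, 0.677, 0.003, 0.022]
force: [0.8, 0.7, -0.1]
gripper_width: 0.801
gripper_force: 0.0
```

Run:
```python
from w import *
go((.4735,-.09,.053,-4.6))
```

```text
t 47.6 pos [ 0.4741 -0.0895  0.0584] yaw -4.7 q7 0.38 w 0.801 F [ 0.8  0.7 -0.1] g 0.0
(0.4735, -0.09, 0.053, -4.6) -> [-0.4 -0.8  5.4] spin -0.001
```

servo_tool(
  deltas=[
    [0.2,0,-1,5,0],
    [0.2,0,-1,5,0],
    [0.5,0,-1,5,0],
    [0.5,0,-1,5,0],
    [0.5,0,-1,5,0],
    [0.5,0,-1,5,0],
  ],
)

```text
t: 48.2
position: [0.4714, -0.0879, 0.0549]
tcp_rot: [0.735, 0.678, 0.003, 0.018]
force: [-28.6, 7.3, 54.1]
gripper_width: 0.502
gripper_force: 27.5
```

servo_tool(
  deltas=[
    [0.5,0,0,-30,0],
    [0.5,0,0,-80,0],
    [0.5,0,0,-120,0],
    [0.5,0,0,-150,0],
    [0.5,0,0,-150,0],
  ],
)

```text
t: 48.7
position: [0.4703, -0.0846, 0.2062]
tcp_rot: [0.735, 0.678, 0.009, 0.021]
force: [-0.4, 0.7, -0.7]
gripper_width: 0.499
gripper_force: 0.0
```

Run:
```python
from w import *
im,D=imaging.grab_frame('side')
wb(im,'side',(200,180),(290,260),val=150,sat=60,z=.019)
go((.4,.25,.2,2.6),(.396,.318,.2,2.6),(.396,.318,.055,2.6))
```

```text
side px [260. 185.] 65 c [568. 330.] mean [568. 329.] size [44. 61.] long dir -86.1
side px [218. 221.] 889 c [377.  59.] mean [370.  45.] size [ 96. 410.] long dir 89.2
side px [240. 201.] 87 c [468. 196.] mean [467. 195.] size [46. 69.] long dir 89.7
t 48.8 pos [ 0.4701 -0.084   0.2057] yaw -4.5 q7 -0.11 w 0.501 F [ 0.5 -1.6  1.3] g 0.0
(0.4, 0.25, 0.2, 2.6) -> [327.4 -96.5  -3.9] spin -0.125
(0.396, 0.318, 0.2, 2.6) -> [ 394.9 -105.8   -5.5] spin -0.125
(0.396, 0.318, 0.055, 2.6) -> [ 397.3 -111.9  139.4] spin -0.125
```

Run:
```python
from w import *
a,_=imaging.grab_frame('side'); b,_=imaging.grab_frame('top')
a=cv2.resize(a[150:290,180:320],(400,400),interpolation=cv2.INTER_CUBIC); b=cv2.resize(b[170:290,150:270],(400,400),interpolation=cv2.INTER_CUBIC)
cv2.imwrite('pics/x.png',np.hstack([a,b]))
```

```text
(no output)
```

View pics/x.png

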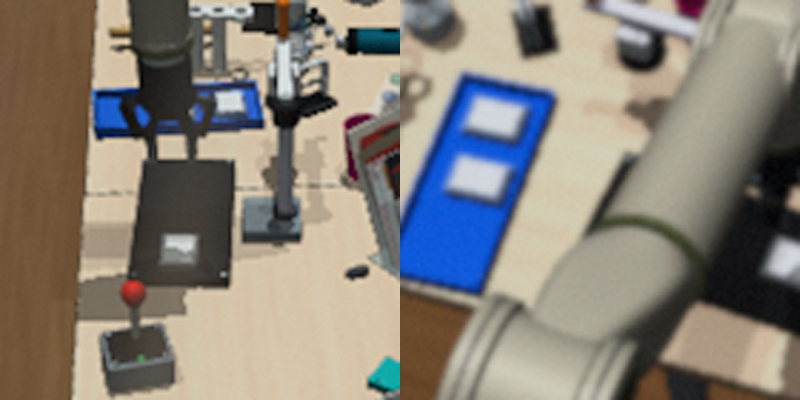

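Both tray blocks lie flat at right panel (495,115) and (480,180). The third block is still on the stage (left 180,248); I closed too high. I'll measure it and retry lower.

Run:
```python
from w import *
im,D=imaging.grab_frame('side')
wb(im,'side',(230,225),(260,250),val=110,sat=60,z=.032)
go((.4735,-.09,.052,-4.6))
```

```text
side px [242. 236.] 116 c [476. -93.] mean [475. -93.] size [47. 63.] long dir 88.5
t 48.9 pos [ 0.4683 -0.0842  0.2025] yaw -4.5 q7 -0.1 w 0.499 F [-0.8 -0.4 -0.8] g 0.0
(0.4735, -0.09, 0.052, -4.6) -> [-1.700e+00  1.000e-01  1.507e+02] spin 0.001
```

servo_tool(
  deltas=[
    [0.15,-4,3,0,0],
    [0.15,-4,3,0,0],
    [0.15,-4,3,40,0],
    [0.15,-3,2,85,0],
    [0.15,-2,1,120,0],
    [0.15,-2,1,138,0],
    [0.15,-2,1,146,0],
    [0.15,-2,1,149,0],
  ],
)

```text
t: 49.7
position: [0.4742, -0.0917, 0.0537]
tcp_rot: [0.735, 0.678, 0.002, 0.022]
force: [0.3, -0.6, 0.4]
gripper_width: 0.848
gripper_force: 0.0
```

Run:
```python
from w import *
go((.4735,-.09,.051,-4.6))
```

```text
t 49.7 pos [ 0.4742 -0.0917  0.0537] yaw -4.6 q7 0.39 w 0.848 F [ 0.3 -0.6  0.4] g 0.0
(0.4735, -0.09, 0.051, -4.6) -> [ 1.7 -0.9  2.6] spin -0.001
```

servo_tool(
  deltas=[
    [0.2,2,-1,3,0],
    [0.2,2,-1,5,0],
    [0.2,2,-1,5,0],
    [0.42,2,-1,5,0],
    [0.42,2,-1,5,0],
    [0.42,2,-1,4,0],
    [0.42,2,-1,4,0],
  ],
)

```text
t: 50.4
position: [0.4746, -0.0887, 0.051]
tcp_rot: [0.735, 0.678, 0.004, 0.022]
force: [-1.4, 0.5, 2.6]
gripper_width: 0.605
gripper_force: 62.9
```

Run:
```python
from w import *
go()
```

```text
t 50.4 pos [ 0.4746 -0.0887  0.051 ] yaw -4.6 q7 0.39 w 0.605 F [-1.4  0.5  2.6] g 62.9
```

Gripped (width 0.605). I lift and carry it to the near slot, holding the closure command at 0.5.

servo_tool(
  deltas=[
    [0.5,0,0,-30,0],
    [0.5,0,0,-80,0],
    [0.5,0,0,-120,0],
    [0.5,0,0,-150,0],
    [0.5,0,0,-150,0],
  ],
)

```text
t: 50.9
position: [0.4704, -0.0848, 0.203]
tcp_rot: [0.735, 0.678, 0.008, 0.021]
force: [0.8, 0.1, -0.9]
gripper_width: 0.604
gripper_force: 62.9
```

Run:
```python
from w import *
go((.4,.25,.2,2.6),(.396,.318,.2,2.6))
```

```text
t 50.9 pos [ 0.4704 -0.0848  0.203 ] yaw -4.6 q7 -0.1 w 0.604 F [ 0.8  0.1 -0.9] g 62.9
(0.4, 0.25, 0.2, 2.6) -> [328.  -97.1  -6.6] spin -0.126
(0.396, 0.318, 0.2, 2.6) -> [ 395.5 -106.5   -8.1] spin -0.126
```

servo_tool(
  deltas=[
    [0.5,45,-12,0,-0.07],
    [0.5,92,-25,0,-0.126],
    [0.5,140,-38,0,-0.126],
    [0.5,188,-52,0,-0.126],
    [0.5,236,-66,0,-0.126],
    [0.5,284,-80,0,-0.126],
    [0.5,330,-95,0,-0.126],
    [0.5,370,-102,0,-0.126],
  ],
)

```text
t: 51.7
position: [0.3952, 0.2945, 0.1856]
tcp_rot: [0.69, 0.724, 0.001, 0.022]
force: [1.5, -0.4, -0.3]
gripper_width: 0.601
gripper_force: 62.9
```

Run:
```python
from w import *
go((.398,.318,.2,2.6),(.398,.318,.044,2.6))
```

```text
t 51.7 pos [0.3952 0.2945 0.1856] yaw 2.8 q7 -0.66 w 0.601 F [ 1.5 -0.4 -0.3] g 62.9
(0.398, 0.318, 0.2, 2.6) -> [ 22.9   4.4 -14.9] spin 0.003
(0.398, 0.318, 0.044, 2.6) -> [ 27.6  -0.5 140.9] spin 0.003
```

servo_tool(
  deltas=[
    [0.5,20,4,0,0],
    [0.5,24,3,30,0],
    [0.5,26,2,70,0],
    [0.5,27,0,100,0],
    [0.5,27,0,115,0],
    [0.5,27,0,115,0],
  ],
)

```text
t: 52.3
position: [0.3987, 0.3138, 0.0683]
tcp_rot: [0.691, 0.723, -0.001, 0.023]
force: [-0.0, -0.2, -0.5]
gripper_width: 0.609
gripper_force: 62.9
```

Run:
```python
from w import *
go((.398,.318,.041,2.6))
```

```text
t 52.3 pos [0.3987 0.3138 0.0683] yaw 2.6 q7 -0.54 w 0.609 F [-0.  -0.2 -0.5] g 62.9
(0.398, 0.318, 0.041, 2.6) -> [ 5.1 -1.3 27.2] spin 0.0
```

servo_tool(
  deltas=[
    [0.5,4,-1,12,0],
    [0.5,4,-1,20,0],
    [0.5,4,-1,26,0],
    [0.5,4,-1,26,0],
    [0.22,4,-1,26,0],
    [0.22,4,-1,26,0],
    [0.22,4,-1,26,0],
  ],
)

```text
t: 53.0
position: [0.4, 0.3194, 0.0463]
tcp_rot: [0.691, 0.723, 0.003, 0.022]
force: [-0.2, -0.2, 0.9]
gripper_width: 0.779
gripper_force: 0.0
```

servo_tool(
  deltas=[
    [0.22,0,0,-30,0],
    [0.22,0,0,-80,0],
    [0.22,0,0,-130,0],
    [0.22,-30,0,-170,0],
    [0.22,-80,-10,-200,0],
    [0.22,-130,-10,-230,0],
    [0.22,-180,0,-250,0],
    [0.22,-230,0,-250,0],
  ],
)

```text
t: 53.8
position: [0.4004, 0.1149, 0.3012]
tcp_rot: [0.69, 0.723, 0.005, 0.022]
force: [1.1, -0.3, 0.6]
gripper_width: 0.778
gripper_force: 0.0
```

servo_tool(
  deltas=[
    [0.22,-50,0,0,0],
    [0.22,-100,0,0,0],
    [0.22,-150,0,0,0],
    [0.22,-200,0,0,0],
    [0.22,-200,0,0,0],
  ],
)

```text
t: 54.3
position: [0.4085, -0.0902, 0.3052]
tcp_rot: [0.694, 0.719, 0.004, 0.022]
force: [0.1, 0.3, -0.6]
gripper_width: 0.778
gripper_force: 0.0
```

Run:
```python
from arc import *
from w import wb
go(); find()
ims=[]
for n,b in(('side',(150,290,180,320)),('top',(170,290,140,260))):
    im,D=imaging.grab_frame(n); P=pts(n,D)
    wb(im,n,(130,150),(300,270),val=150,sat=60,z=.019)
    m=(abs(P[...,0]-.48)<.14)&(abs(P[...,1]-.322)<.05)&(cv2.cvtColor(im,cv2.COLOR_BGR2HSV)[...,1]<70); print(n,'z',np.percentile(P[m][:,2],[5,50,95]))
    ims.append(cv2.resize(im[b[0]:b[1],b[2]:b[3]],(400,400),interpolation=cv2.INTER_CUBIC))
cv2.imwrite('pics/f.png',np.hstack(ims))
```

```text
t 54.3 pos [ 0.4085 -0.0902  0.3052] yaw 2.0 q7 -0.24 w 0.778 F [ 0.1  0.3 -0.6] g 0.0
side 6 [278. 151.] depth mean [0.648 0.201 0.275] ray z [0.648 0.201 0.275] th [1.55  0.204]
top 16 [205. 159.] depth mean [0.65  0.209 0.279] ray z [0.65  0.209 0.279] th [1.558 0.213]
side px [245. 174.] 140 c [521. 448.] mean [497. 435.] size [118. 145.] long dir -3.7
side px [222. 176.] 133 c [384. 432.] mean [384. 429.] size [85. 89.] long dir -89.9
side px [260. 185.] 64 c [570. 330.] mean [568. 329.] size [44. 56.] long dir 87.8
side px [226. 188.] 67 c [400. 313.] mean [400. 313.] size [44. 57.] long dir -89.9
side px [243. 187.] 65 c [482. 317.] mean [482. 315.] size [44. 56.] long dir 88.6
side px [156. 234.] 751 c [ 89. -27.] mean [109. -32.] size [132. 315.] long dir 88.8
side z [0.0095101  0.01706274 0.0240943 ]
top px [178. 205.] 131 c [569. 330.] mean [570. 330.] size [43. 61.] long dir -89.1
top px [173. 223.] 140 c [484. 316.] mean [484. 317.] size [44. 62.] long dir -86.4
top px [166. 240.] 149 c [404. 315.] mean [403. 315.] size [44. 61.] long dir -88.5
top z [0.01025096 0.02097589 0.02899619]
```

View pics/f.png

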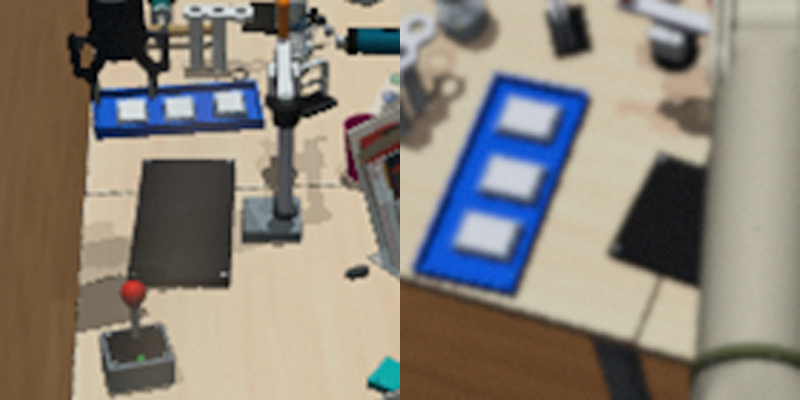

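All three blocks lie flat in the tray (right panel at 530,117, 510,178 and 487,235). The stage is empty, the knob is centred, the arm is at the left and the gripper is clear. I'm handing in.

```bash
python3 -c "
from station import job
print(job.finish_job())"
```

```text
the job is handed in; nothing more can be done
None
```

The job is handed in: the focus sweep was run with all three blocks on the stage, and my last pictures show them side by side in the blue tray, the camera arm back at about 1.56 rad, and the joystick centred; the hand-in returned no verdict.

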